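# Zero the rail scale and hang the heat sinks for the bare weight

## Robot

A 6-joint arm with a two-finger parallel gripper is mounted at the origin on the work surface. World frame = base frame: x ahead of the robot, y to its left, z up, the work surface at z = 0. Lengths are in m, angles in degrees, forces in N, time in s.
With the tool pointing down it reaches from about 0.25 to 0.725 m from the base axis. Payload 9.7 kg.
Tool frame: the origin (TCP) lies at the centre of the arm's flange, where the gripper is bolted on; the fingertips stand 173 mm ahead of it and the grasp point (between the pads) lies bot.grip_depth ahead of it (bot.grip_depth is the distance from the TCP to the grasp point, in m); z points along the fingers, y is the direction in which the jaws open and shut (so a half turn about z gives the same grasp; the last joint's range is limited). The gripper opens to 85 mm and grips with 20 to 120 N. Pads are 22 mm wide; open, the fingers measure 114 mm over their backs; the gripper's body (76 mm by 85 mm) begins 54 mm behind the grasp point. The pads swing forward as they close: fully open they stand 13 mm farther back than shut.
Start: joints at [66.75, 4.979, 10.078, 95.1, 0, 90], TCP at [0.217, 0.505, 0.405] pointing down, gripper open.
Joint ranges: [-179.16, 179.16], [-48.56, 103.87], [-65.8, 70.77], [-126.05, 130.52], [-82.76, 87.17], [-180, 180]. Speed limits (degrees/s): [127.2, 127.2, 147.25, 180, 180, 180].

## Interface

Orientations are given as [roll, pitch, yaw] about the fixed x, y, z axes, in that order (R = Rz(yaw) Ry(pitch) Rx(roll)).
In Python, from workcell import status, viewer, bot gives the robot as it stands. The module is installed in compiled form; this text tells all that it offers.
- The arm moves only by the tool move_arm, never from a script. Its argument "commands" is a list of rows, each an object with "claw": the gripper's target within -1 to 1 (fully open at 1, half-way at 0, shut at -1); "travel": the shift along the tool's x, y, z in cm, a list of three; "turn": the turn about the tool's z in degrees. A call has 1 to 5 rows; each row shifts and turns the commanded pose from where the row before left it, along the tool's axes as they then stand; what a row does not reach is not made up. A row lasts 1/12 s, in which the tool goes at most 41.7 mm and 7.16 degrees, less where a joint would pass 70% of its speed; a pose out of reach is approached as far as the arm can. A call is refused whole if a number of a shift passes 4.17 or a number of a turn 7.16, either way. A call with a gripper value outside its range is refused whole. The fingers move at their own pace and stop on an object; "squeeze" is the grip in N (left out, the last holds). Time passes only in rows, so rows that do not move let the fingers close. It gives the time, the measured TCP pose, the force and the opening at its end, in the units of the state.
- status.get_obs(): the state, without advancing time (a new reading comes with each control period).
- viewer.camera(name): name is "side" or "top" or "wrist"; returns the picture (384x512x3 uint8, blue, green, red); there is no depth.
- viewer.camera_params(name): a dict with "camera_matrix" (3x3 intrinsics, pixels), "xyz" and "rotation" of the camera in the world. Camera axes: x right, y up, looking along -z (the intrinsics and any distortion apply to the point x, -y, -z); pixel columns grow to the right and rows downward; lengths in m; the calibration is good to about 2 mm. The wrist camera is an equidistant fisheye: a pixel r from the principal point sees the ray r / f radians off the axis. A picture is of the moment at which its call begins: read the wrist's pose just before it. camera_params takes no time and is no camera call; for the wrist camera it gives the pose at the moment of the call.
- bot.job_done(): hands the job in, once; it reports no verdict.
The state is a dict: "time": time; "q": joint angles; "qd": joint speeds; "joint_efforts": joint torques, N m; "ee_pos": TCP position; "tcp_rot": TCP orientation; "wrist_force": force on the tool from outside, world axes, zero at the start; "torque": the same for the moment, N m; "opening": finger opening in m.
Only numpy, scipy, OpenCV 4.12 (cv2) and the standard library are available. Lean on these libraries where they do the work, as an engineer would, in place of code of your own. Each camera call takes 0.05 s, during which the arm holds its last target.

## Task

The heat sinks have to be weighed bare before they are coated. Lift the check weight off the rail scale and stand it back upright in its wooden tray, then turn the dial's bezel until the pointer reads zero with the rail empty and let go. After that hang every heat sink waiting on the table on the rail by its rollers and let them run down, so that they hang at rest in one row, the first against the stop and each next one against its neighbour; leave the zero setting and the other things on the table alone.

Things in the scene. Friction and masses are not known exactly. Their poses are not given: they have to be found in the camera images.
- scale: Grey bench scale with a hanging rail, fixed; housing 130 (x) x 540 (y) x 45 high. Origin on the table under the rail's plane; x across the rail, y along it towards the high end. The rail is over a steel pan (top 59 above the table); the dial faces up on a pedestal beyond the low end, 230 from the origin along -y.
- rail_stop (a point): Middle of the rail's top edge at the rubber face of the stop (upright plate 50 wide, reaching 46 above the rail), 172 above the table. Axes as scale. The rail is a steel bar on edge, 7 thick (x), 14 high, rising 7 degrees towards +y, held only by a post at each end, so free from the -x side all along.
- rail_high (a point): Middle of the rail's top edge at the inner face of the high-end post (12 square, 20 higher than the rail), 319 from the stop horizontally.
- rail_pan (a joint): Sag of rail and pan on their spring, m: 0 empty, grows downward with the load or a push, 0.00025 per newton, at most 0.006.
- bezel_grip (a point): Centre of the dial's bezel, a knurled aluminium ring 60 across, 16 thick, axis upright; this point is at half thickness, 102 above the table. Below it only a pedestal neck 50 across, widening to 100 from 28 below this point. It turns about its axis with 0.04 N m of friction and stays where it is left.
- bezel_zero (a point): The zero mark on the dial card: the one bold black bar, with a diamond at its outer end and the rim black beside it (the others are thin ticks, 24 divisions round). This point is at 23 radius and turns with the bezel.
- pointer_tip (a point): Point at 23 radius on the long end of the black dial pointer, which shows the load on the rail: it turns clockwise from above as load is added, 0.125 rad per N. It reads zero when it lies on the zero mark.
- bezel (a joint): Turn of the bezel, rad, counter-clockwise from above positive, -3 to 3; at 0 the zero mark lies in scale's +x direction from the centre, where the pointer of the empty rail stands.
- check_weight: Round steel check weight, 52 across, 36 high, 0.6 to 0.7 kg, on a roller trolley as described at sink0 and sink1; starts hanging on the rail at the stop. Origin under the weight's centre, z up; its x points as the rail's x while it hangs.
- weight_case: Open wooden tray for the check weight, fixed, 86 x 86 outside, 22 high, walls 8, floor 8 thick. Origin under its centre.
- sink0: Finned aluminium heat sink, 66 (x) x 56 (y) x 36 high, 0.25 to 0.37 kg, bolted under a roller trolley, standing upright on the table on its fins. Origin under it on the trolley's axis, z up. On top is a black grip tab 10 thick (x), 24 wide (y), z 115 to 151, over x = y = 0. 2 to 4 of the four sinks are present, x within 0.5 rad of the room's x at the start.
- sink1: As sink0. The trolley: steel side plate at x -16 to -12, y +-32.5, z 46 to 115, with two free flanged rollers on its +x side (axles along x, y +-16, z 94, tread radius 12, 10 wide about x = 0, flange radius 15.5). Seen along y it is a C open to +x: the rail enters between rollers and foot (foot top z 46) and its top comes to z 82.
- sink2: Heat sink on a trolley, as sink0 and sink1. At the stop its origin hangs 77 under the point rail_stop and about 46 from the stop; trolleys touching each other stand 65 apart. Leans 7 degrees with the rail. Let go on the rail it rolls down by itself within some 3 s.
- sink3: Heat sink on a trolley, as sink0 and sink1.
- mug: Blue mug, 80 across, 95 high, origin under its centre. Not part of the job: leave it where it is.
- screwdriver: Yellow-handled screwdriver, 200 long, lying; origin under its middle. Not part of the job: leave it where it is.
- bottle: Small amber jar, 36 across, 60 high. Not part of the job: leave it where it is.
- marker: Black marker pen, 125 long, lying. Not part of the job: leave it where it is.
- magnet_base: Magnetic base, blue block 50 x 60 x 55 with an upright steel rod to 205 high. Not part of the job: leave it where it is.
- multimeter: Yellow multimeter lying face up, 85 x 160 x 36. Not part of the job: leave it where it is.
Mind the look-alikes: they are no part of the job. Several things have the shape of the weight_case; the one meant has the colours described above.

How it is judged:
By the outcome, as a careful person would: the job done as asked, in the order asked, and still so for the second after the job is handed in, with the robot touching nothing.
Of sink0, sink1, sink2, sink3 only 2 to 4 are there at a start; the rules pass over those that are not, and their reading is None.
At some moment in a run one of sink0, sink1, sink2, sink3 may be knocked a few centimetres aside while the robot is not near it.
It also fails if it takes over 210 s, if anything falls off the work surface, if the arm or the gripper's body presses on something with over 40 N, if the wrist force passes 120 N, or if a joint passes its speed limit or range.

## Working session

There is one attempt and no reset: what is moved stays moved. The work goes in short steps, Python scripts to look and compute and a tool call to move; the robot and the scene stay as the last step left them, time stands still between calls to the robot, and variables do not carry over. Pictures are saved under pics/ and viewed, and the job is handed in when it is done.

Besides the shell and the picture viewer there is one more tool, called after "Emit:" in YAML: its name, and indented under it one key for each argument. move_arm: Moves the arm, as the interface text tells. Its arguments: {"type":"object","properties":{"commands":{"type":"array"},"squeeze":{"type":"number"}},"required":["commands"]}

```bash
mkdir -p pics; ls
python3 - <<'E'
from workcell import status, viewer, bot
import cv2, numpy as np
print(status.get_obs()); print(bot.grip_depth)
for n in ["side","top","wrist"]:
    p=viewer.camera_params(n); print(n,p)
    cv2.imwrite(f"pics/{n}0.png",viewer.camera(n))
E
```

```text
pics
{'time': 0.0, 'q': array([6.67498144e+01, 5.01207467e+00, 1.00324036e+01, 9.50967548e+01,
       3.13797078e-04, 9.00003838e+01]), 'qd': array([-0.03213579, -0.07519881, -0.03279903, -0.02685901,  0.03348708,
       -0.02763868]), 'joint_efforts': array([-1.37311476e-03, -5.20390999e+01,  4.64795673e+01,  1.65329967e-02,
        6.44509214e-05,  6.40984268e-06]), 'ee_pos': array([0.21711479, 0.50534539, 0.40395517]), 'tcp_rot': array([-1.79923574e+02, -3.13284884e-04,  1.56749430e+02]), 'wrist_force': array([ 0.31116535, -0.09725282,  0.21412621]), 'torque': array([0.02416648, 0.01741067, 0.0152207 ]), 'opening': 0.08523298022678676}
0.1547
side {'camera_matrix': array([[357.20575161,   0.        , 250.41450634],
       [  0.        , 357.20575161, 185.96501993],
       [  0.        ,   0.        ,   1.        ]]), 'xyz': array([0.23458891, 0.91619739, 0.88856267]), 'rotation': array([  53.35366288,   -0.33285435, -164.54603325])}
top {'camera_matrix': array([[403.96786055,   0.        , 250.94755801],
       [  0.        , 403.96786055, 196.89807523],
       [  0.        ,   0.        ,   1.        ]]), 'xyz': array([ 0.36683441, -0.01784353,  1.21011227]), 'rotation': array([  7.14489551,   0.59987719, -89.95955234])}
wrist {'camera_matrix': array([[297.31863964,   0.        , 252.85773456],
       [  0.        , 297.31863964, 191.45857092],
       [  0.        ,   0.        ,   1.        ]]), 'xyz': array([0.15054919, 0.53399138, 0.3744638 ]), 'rotation': array([-1.65299845e+01, -2.03825646e-02,  6.67609582e+01])}
```

View pics/top0.png

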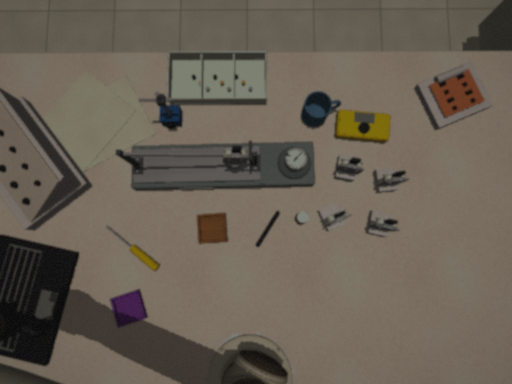

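View pics/side0.png

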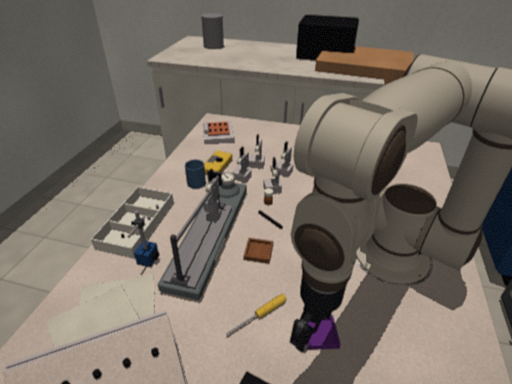

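View pics/wrist0.png

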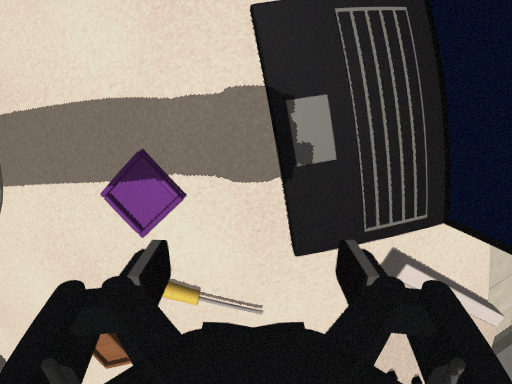

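```bash
cat > h.py <<'E'
import cv2, numpy as np
from scipy.spatial.transform import Rotation as Ro
from workcell import status, viewer, bot
def Rm(r): return Ro.from_euler('xyz',r,degrees=True).as_matrix()
def ray(n,u,v,p=None):
    p=p or viewer.camera_params(n); K=p['camera_matrix']
    x=(u-K[0,2])/K[0,0]; y=(v-K[1,2])/K[1,1]
    if n=='wrist':
        th=np.hypot(x,y); s=np.sin(th)/max(th,1e-9); d=np.array([x*s,-y*s,-np.cos(th)])
    else: d=np.array([x,-y,-1.])
    d=Rm(p['rotation'])@d
    return np.array(p['xyz']),d/np.linalg.norm(d)
def onz(n,u,v,z,p=None):
    o,d=ray(n,u,v,p); return o+d*(z-o[2])/d[2]
def tri(obs,ps={}):
    A=np.zeros((3,3));b=np.zeros(3);L=[]
    for n,u,v in obs:
        o,d=ray(n,u,v,ps.get(n)); M=np.eye(3)-np.outer(d,d); A+=M;b+=M@o;L.append((o,M))
    x=np.linalg.solve(A,b); return x,[float(np.linalg.norm(M@(x-o)))*1000 for o,M in L]
def proj(n,X,p=None):
    p=p or viewer.camera_params(n);K=p['camera_matrix']
    c=Rm(p['rotation']).T@(np.asarray(X,float)-p['xyz']); x,y,z=c[0],-c[1],-c[2]
    if n=='wrist':
        r=np.hypot(x,y);th=np.arctan2(r,z);x,y=x/r*th,y/r*th
    else: x,y=x/z,y/z
    return np.array([K[0,0]*x+K[0,2],K[1,1]*y+K[1,2]])
def crop(img,x0,y0,w,h,s,f):
    c=cv2.resize(img[y0:y0+h,x0:x0+w],None,fx=s,fy=s,interpolation=cv2.INTER_CUBIC)
    for i in range(0,w,10):
        cv2.line(c,(i*s,0),(i*s,4 if (x0+i)%50 else 12),(0,0,255),1)
    for i in range(0,h,10):
        cv2.line(c,(0,i*s),(4 if (y0+i)%50 else 12,i*s),(0,0,255),1)
    cv2.imwrite(f,c)
E
python3 - <<'E'
from h import *
t=cv2.imread('pics/top0.png'); s=cv2.imread('pics/side0.png')
crop(t,310,140,110,100,7,'pics/t1.png')
crop(t,110,130,210,60,3,'pics/t2.png')
crop(t,180,130,140,120,5,'pics/t2.png')
crop(s,160,120,150,110,5,'pics/s1.png')
E
```

```text
(no output)
```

View pics/t1.png

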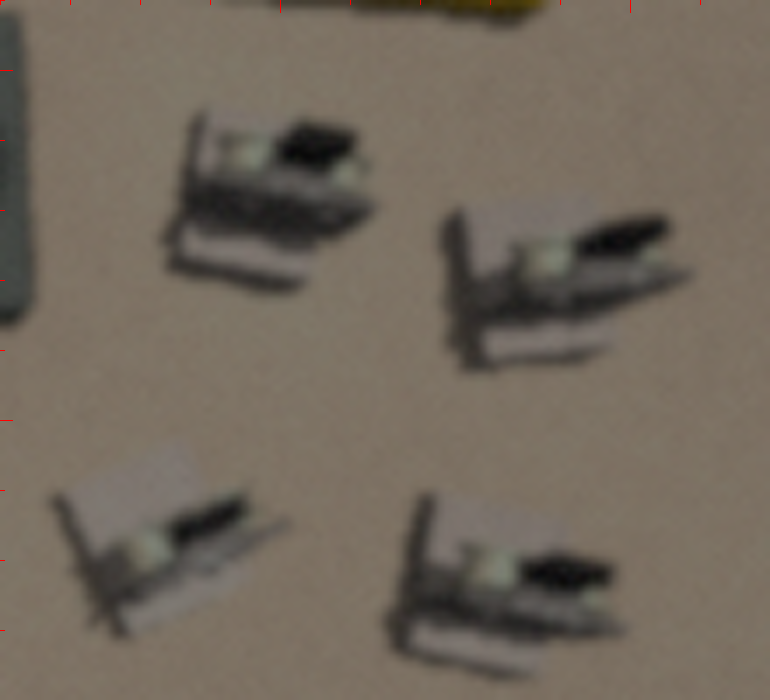

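View pics/t2.png

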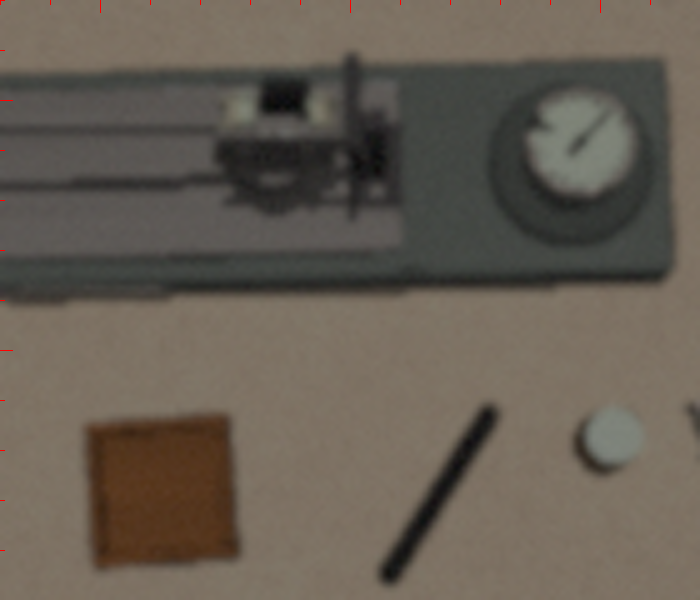

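View pics/s1.png

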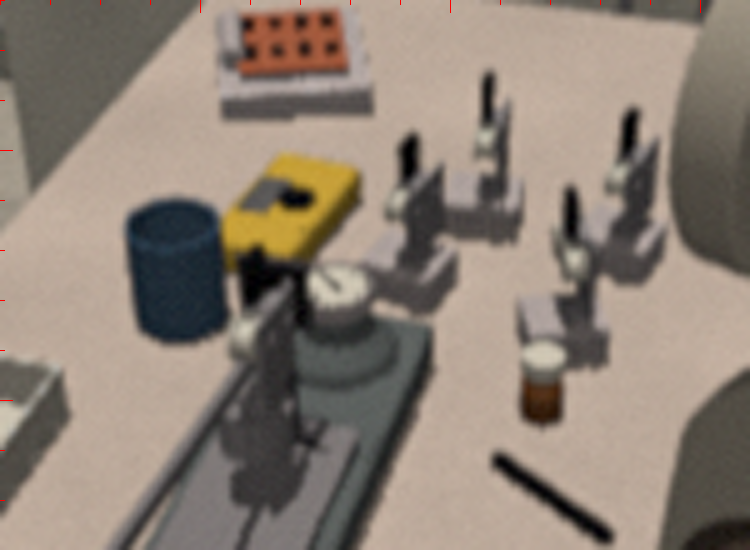

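Run:
```python
from h import *
np.set_printoptions(precision=4,suppress=True)
print('wtab',tri([('top',237,149.4),('side',211,172.4)]))
# rail high, dial, tray
print('dial',onz('top',180+580/5,130+143/5,.110), tri([('top',296,158.6),('side',160+340/5,120+287/5)]))
for c in [(133,148),(313,143),(314,185)]: print(onz('top',*c,.045))
print('tray',[onz('top',180+a/5,130+b/5,.022) for a,b in [(85,427),(230,415),(238,556),(97,568)]])
for n,a,s in [('A',(354.5,161),(242,151)),('B',(399,174),(258,139)),('C',(339.5,214.5),(274,162.5)),('D',(391,221.5),(286,146))]:
    print(n,tri([('top',*a),('side',*s)]), onz('top',*a,.151))
```

```text
wtab (array([0.6087, 0.0273, 0.231 ]), [0.39879164454231464, 0.3987916445425006])
dial [ 0.6117 -0.1312  0.11  ] (array([ 0.6108, -0.1323,  0.1029]), [2.499090207057789, 2.499090207057553])
[0.659  0.3438 0.045 ]
[ 0.6731 -0.1886  0.045 ]
[ 0.5477 -0.1892  0.045 ]
tray [array([0.4608, 0.1539, 0.022 ]), array([0.4679, 0.0683, 0.022 ]), array([0.3852, 0.0629, 0.022 ]), array([0.3781, 0.1454, 0.022 ])]
A (array([ 0.5993, -0.2876,  0.1313]), [0.7762584200791063, 0.7762584200789676]) [ 0.5958 -0.2826  0.151 ]
B (array([ 0.5633, -0.4074,  0.1284]), [1.3964257969246754, 1.3964257969248808]) [ 0.5605 -0.3991  0.151 ]
C (array([ 0.4548, -0.2436,  0.1283]), [0.04205393848505474, 0.04205393848502084]) [ 0.4529 -0.2389  0.151 ]
D (array([ 0.4347, -0.3801,  0.1294]), [1.2375769618545218, 1.2375769618546262]) [ 0.4346 -0.3727  0.151 ]
```

Emit:
move_arm:
  commands:
    - {"claw": 1,"travel": [0,0,-1.2],"turn": 6.6}
    - {"claw": 1,"travel": [0,0,-1.2],"turn": 6.6}
    - {"claw": 1,"travel": [0,0,-1.2],"turn": 6.6}
    - {"claw": 1,"travel": [0,0,-1.2],"turn": 6.6}
    - {"claw": 1,"travel": [0,0,-1.2],"turn": 6.6}
  squeeze: 40

```text
time: 0.57
ee_pos: [0.2171, 0.5053, 0.465]
tcp_rot: [-180.0, 0.0, 123.4]
wrist_force: [0.0, -0.2, 0.9]
opening: 0.0855
```

Emit:
move_arm:
  commands:
    - {"claw": 1,"travel": [0,0,0],"turn": 6.6}
    - {"claw": 1,"travel": [0,0,0],"turn": 6.6}
    - {"claw": 1,"travel": [0,0,0],"turn": 6.6}
    - {"claw": 1,"travel": [0,0,0],"turn": 6.6}
    - {"claw": 1,"travel": [0,0,0],"turn": 6.4}

```text
time: 0.98
ee_pos: [0.2171, 0.5054, 0.4644]
tcp_rot: [-180.0, 0.0, 90.6]
wrist_force: [0.5, 0.6, 0.1]
opening: 0.0855
```

Emit:
move_arm:
  commands:
    - {"claw": 1,"travel": [-3.1,2.6,0],"turn": 0}
    - {"claw": 1,"travel": [-3.1,2.6,0],"turn": 0}
    - {"claw": 1,"travel": [-3.1,2.6,0],"turn": 0}
    - {"claw": 1,"travel": [-3.1,2.6,0],"turn": 0}
    - {"claw": 1,"travel": [-3.1,2.6,0],"turn": 0}

```text
time: 1.4
ee_pos: [0.3504, 0.3509, 0.4645]
tcp_rot: [-180.0, 0.0, 91.0]
wrist_force: [0.3, 0.1, -0.7]
opening: 0.0854
```

Emit:
move_arm:
  commands:
    - {"claw": 1,"travel": [-3.1,2.6,0],"turn": 0}
    - {"claw": 1,"travel": [-3.1,2.6,0],"turn": 0}
    - {"claw": 1,"travel": [-3.1,2.6,0],"turn": 0}
    - {"claw": 1,"travel": [-3.1,2.6,0],"turn": 0}
    - {"claw": 1,"travel": [-3.1,2.6,0],"turn": 0}

```text
time: 1.82
ee_pos: [0.4831, 0.1978, 0.4646]
tcp_rot: [-180.0, -0.0, 90.9]
wrist_force: [0.2, 0.6, 0.1]
opening: 0.0855
```

Emit:
move_arm:
  commands:
    - {"claw": 1,"travel": [-3.1,2.6,0],"turn": 0}
    - {"claw": 1,"travel": [-3.1,2.6,0],"turn": 0}
    - {"claw": 1,"travel": [-3.1,2.6,0],"turn": 0}
    - {"claw": 1,"travel": [-3.1,2.6,0],"turn": 0}
    - {"claw": 1,"travel": [0,0,0],"turn": 0}

```text
time: 2.23
ee_pos: [0.5918, 0.0727, 0.4622]
tcp_rot: [-179.9, 0.1, 90.7]
wrist_force: [0.2, 0.4, -0.4]
opening: 0.0855
```

Run:
```python
from h import *
import pickle
o=status.get_obs();p=viewer.camera_params('wrist');im=viewer.camera('wrist')
print(o['ee_pos'],o['tcp_rot'],o['q'].round(1),p['xyz'],p['rotation']); pickle.dump(p,open('w1.pkl','wb'))
cv2.imwrite('pics/w1raw.png',im)
cv2.imwrite('pics/w1.png',cv2.resize(im,(768,576)))
```

```text
[0.59177042 0.07271537 0.46222051] [-1.79881871e+02  9.67288358e-02  9.06810137e+01] [ 7.000e+00  1.360e+01  2.640e+01  1.029e+02 -1.000e-01  9.630e+01] [0.59103543 0.14529711 0.43250103] [-16.57604215   0.13028684   0.69188968]
```

View pics/w1.png

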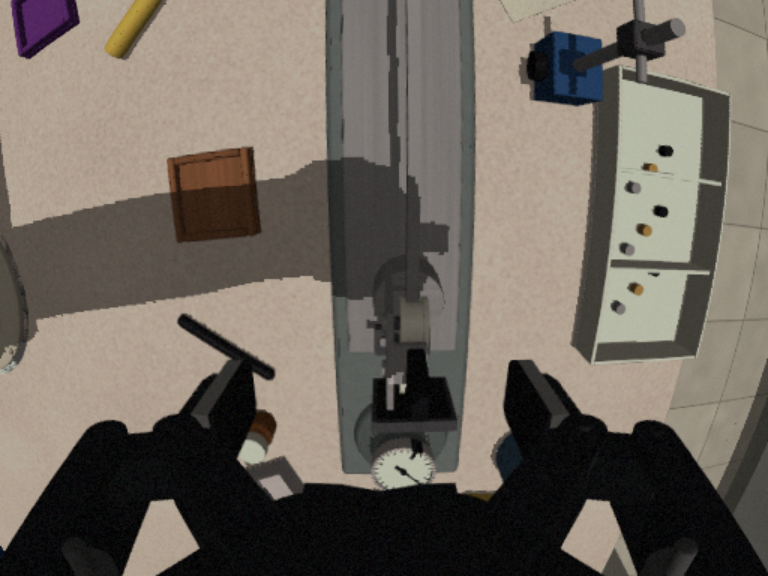

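Run:
```python
from h import *
im=cv2.imread('pics/w1raw.png')
crop(im,220,170,110,160,4,'pics/w1c.png')
im2=cv2.convertScaleAbs(im,alpha=1.8)
crop(im2,215,0,110,140,4,'pics/w1d.png')
```

```text
(no output)
```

View pics/w1c.png

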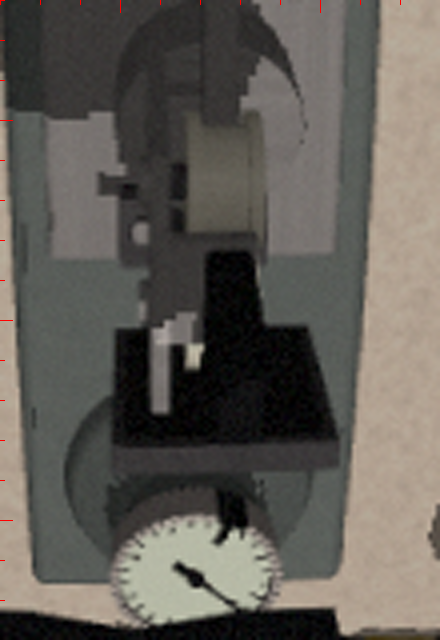

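View pics/w1d.png

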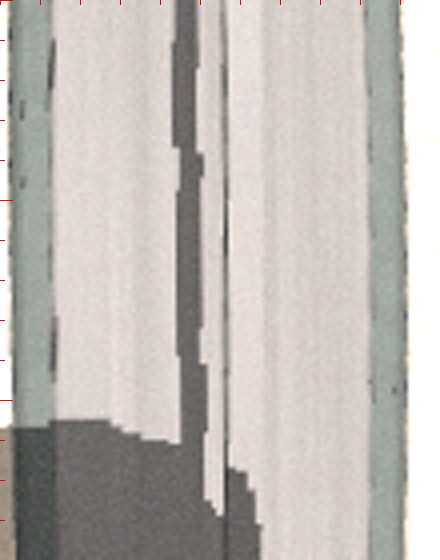

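Run:
```python
from h import *
import pickle
np.set_printoptions(precision=4,suppress=True)
p=pickle.load(open('w1.pkl','rb'))
W=lambda u,v,z: onz('wrist',u,v,z,p)
c=lambda x,y:(220+x/4,170+y/4); 
print('tab lo L,R',W(*c(205,250),.209),W(*c(250,250),.209))
print('tab mid R', W(*c(262,320),.23))
print('stop top corners',W(*c(113,445),.218),W(*c(338,445),.218),'bottom?',W(*c(115,327),.17),W(*c(307,327),.17))
print('bezel zero',W(*c(232,500),.11),'ptr hub',W(*c(188,573),.11),'tip',W(*c(240,608),.11))
for q in [(110,575),(283,575),(197,490)]: print('bez',W(*c(*q),.11))
d=lambda x,y:(215+x/4,y/4)
for q in [(10,20),(15,410),(370,20),(372,400),(408,410)]: print('housing',W(*d(*q),.045))
for q in [(222,20),(225,200),(226,480)]: print('rail',W(*d(*q),.172),W(*d(*q),.2))
for q in [(170,158),(250,148),(258,231),(178,241)]: print('tray',W(q[0]/1.5,q[1]/1.5,.022))
```

```text
tab lo L,R [0.6069 0.0437 0.209 ] [0.6162 0.0437 0.209 ]
tab mid R [0.617  0.0384 0.23  ]
stop top corners [0.5883 0.0012 0.218 ] [0.637  0.0009 0.218 ] bottom? [0.5881 0.0045 0.17  ] [0.6361 0.0047 0.17  ]
bezel zero [ 0.6265 -0.0935  0.11  ] ptr hub [ 0.6131 -0.1256  0.11  ] tip [ 0.6321 -0.1425  0.11  ]
bez [ 0.5862 -0.1268  0.11  ]
bez [ 0.6462 -0.1271  0.11  ]
bez [ 0.6147 -0.0893  0.11  ]
housing [0.5426 0.2821 0.045 ]
housing [0.5461 0.1491 0.045 ]
housing [0.6599 0.2851 0.045 ]
housing [0.6616 0.1546 0.045 ]
housing [0.6736 0.1519 0.045 ]
rail [0.6047 0.2372 0.172 ] [0.6032 0.2273 0.2   ]
rail [0.6057 0.1948 0.172 ] [0.6041 0.1895 0.2   ]
rail [0.6068 0.1328 0.172 ] [0.6051 0.1341 0.2   ]
tray [0.3852 0.1524 0.022 ]
tray [0.4695 0.1568 0.022 ]
tray [0.4752 0.0776 0.022 ]
tray [0.3891 0.0689 0.022 ]
```

Emit:
move_arm:
  commands:
    - {"claw": 1,"travel": [-2.2,0.9,0],"turn": -0.5}
    - {"claw": 1,"travel": [-2.2,0.9,0],"turn": 0}
    - {"claw": 1,"travel": [0,0,0],"turn": 0}

```text
time: 2.53
ee_pos: [0.6079, 0.0318, 0.4641]
tcp_rot: [-180.0, 0.0, 91.4]
wrist_force: [0.5, -0.5, -0.9]
opening: 0.0853
```

Run:
```python
from h import *
import pickle
np.set_printoptions(precision=4,suppress=True)
o=status.get_obs();p=viewer.camera_params('wrist');im=viewer.camera('wrist')
print(o['ee_pos'],o['tcp_rot'])
cv2.imwrite('pics/w2raw.png',im); pickle.dump(p,open('w2.pkl','wb'))
crop(im,190,150,150,200,4,'pics/w2c.png')
def tray(n,im,p):
    hsv=cv2.cvtColor(im,cv2.COLOR_BGR2HSV)
    m=cv2.inRange(hsv,(5,110,30),(18,255,220)); cs,_=cv2.findContours(m,0,2)
    for c in sorted(cs,key=cv2.contourArea)[-2:]:
        r=cv2.minAreaRect(c); print(n,cv2.contourArea(c),r, [onz(n,*q,.022,p)[:2] for q in cv2.boxPoints(r)])
tray('wrist',cv2.imread('pics/w1raw.png'),pickle.load(open('w1.pkl','rb')))
tray('wrist',im,p)
tray('top',cv2.imread('pics/top0.png'),viewer.camera_params('top'))
tray('side',cv2.imread('pics/side0.png'),viewer.camera_params('side'))
```

```text
[0.6079 0.0318 0.4641] [-179.9612    0.046    91.3583]
wrist 200.5 ((175.8000030517578, 283.8999938964844), (16.54690170288086, 16.994115829467773), 26.56505012512207) [array([ 0.4419, -0.1517]), array([ 0.4595, -0.119 ]), array([ 0.4837, -0.1322]), array([ 0.4669, -0.1655])]
wrist 3139.5 ((142.05447387695312, 129.5445556640625), (58.60768508911133, 57.31413650512695), 84.2894058227539) [array([0.3807, 0.1558]), array([0.471 , 0.1584]), array([0.4773, 0.0748]), array([0.3851, 0.0676])]
wrist 36.5 ((423.0, 129.0), (6.0, 8.0), 90.0) [array([0.8614, 0.093 ]), array([0.8767, 0.0946]), array([0.8778, 0.0852]), array([0.8624, 0.0837])]
wrist 3079.0 ((132.27723693847656, 101.27227783203125), (58.50818634033203, 57.01563262939453), 84.2894058227539) [array([0.379 , 0.1571]), array([0.471 , 0.1578]), array([0.4797, 0.0738]), array([0.3873, 0.0681])]
top 720.5 ((211.69288635253906, 227.70050048828125), (27.857595443725586, 27.928844451904297), 85.91438293457031) [array([0.4626, 0.1546]), array([0.4685, 0.0724]), array([0.3869, 0.0658]), array([0.3811, 0.1474])]
top 1352.5 ((456.18963623046875, 92.27587890625), (36.63450241088867, 43.98766326904297), 66.80140686035156) [array([ 0.863 , -0.5487]), array([ 0.9181, -0.6752]), array([ 0.8105, -0.7117]), array([ 0.7565, -0.5864])]
side 491.0 ((257.8378601074219, 249.9729766845703), (25.975040435791016, 21.371868133544922), 9.462322235107422) [array([0.4588, 0.1718]), array([0.474 , 0.0778]), array([0.3855, 0.0738]), array([0.376 , 0.1669])]
side 2261.5 ((363.51287841796875, 64.03350067138672), (95.93890380859375, 33.61714172363281), 5.52754020690918) [array([ 0.4549, -1.5614]), array([ 0.5362, -2.4194]), array([-0.2577, -2.3675]), array([-0.1727, -1.5649])]
```

View pics/w2c.png

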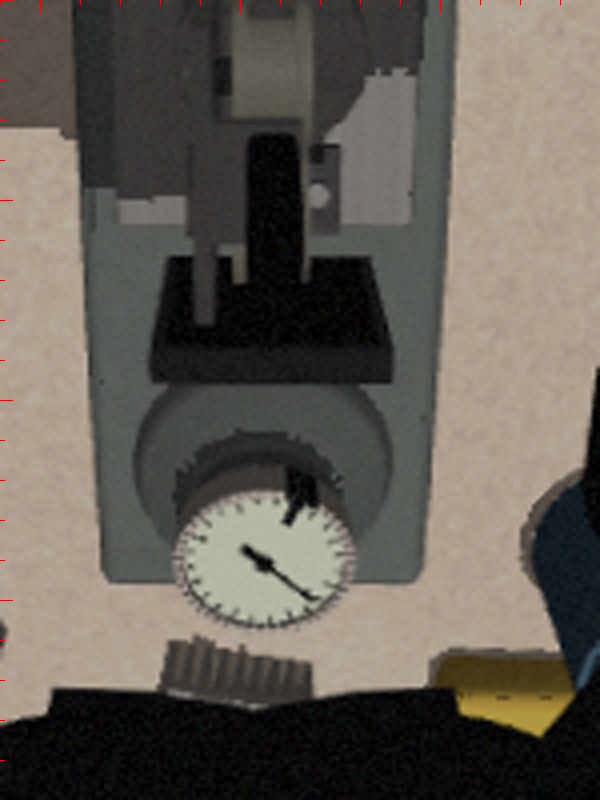

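Run:
```python
from h import *
import pickle
np.set_printoptions(precision=4,suppress=True)
p=pickle.load(open('w2.pkl','rb'))
c=lambda x,y:(190+x/4,150+y/4); W=lambda x,y,z:onz('wrist',*c(x,y),z,p)[:2]
print('tab',W(248,135,.209),W(300,135,.209),W(275,135,.209))
print('stop top edge',W(150,350,.218),W(393,350,.218),'bot',W(170,258,.17),W(372,258,.17))
print('dial c',W(258,555,.11),'L,R',W(173,555,.11),W(355,555,.11), 'hub',W(252,557,.112),'tip',W(312,598,.112),'zero',W(287,522,.11),W(303,470,.11))
```

```text
tab [0.6069 0.0438] [0.6171 0.0441] [0.6122 0.044 ]
stop top edge [0.5882 0.0011] [0.6371 0.0022] bot [0.5891 0.0026] [0.6373 0.0037]
dial c [ 0.6137 -0.1249] L,R [ 0.5858 -0.1259] [ 0.6456 -0.1246] hub [ 0.6117 -0.1244] tip [ 0.6322 -0.1412] zero [ 0.6227 -0.1115] [ 0.627  -0.0915]
```

Emit:
move_arm:
  commands:
    - {"claw": 1,"travel": [-0.2,0.4,2],"turn": 0}
    - {"claw": 1,"travel": [0,0,2.5],"turn": 0}
    - {"claw": 1,"travel": [0,0,2],"turn": 0}
    - {"claw": 1,"travel": [0,0,1.2],"turn": 0}
    - {"claw": 0,"travel": [0,0,0],"turn": 0}
  squeeze: 40

```text
time: 3.0
ee_pos: [0.6104, 0.0332, 0.3848]
tcp_rot: [-179.8, -0.0, 91.5]
wrist_force: [-1.1, 0.5, -0.5]
opening: 0.0754
```

Emit:
move_arm:
  commands:
    - {"claw": -1,"travel": [0,0,0],"turn": 0}
    - {"claw": -1,"travel": [0,0,0],"turn": 0}
    - {"claw": -1,"travel": [0,0,0],"turn": 0}
    - {"claw": -1,"travel": [0,0,0],"turn": 0}
    - {"claw": -1,"travel": [0,0,0],"turn": 0}

```text
time: 3.42
ee_pos: [0.6113, 0.032, 0.3885]
tcp_rot: [179.9, -0.0, 91.5]
wrist_force: [0.3, -0.1, -0.3]
opening: 0.0123
```

Emit:
move_arm:
  commands:
    - {"claw": -1,"travel": [0,0,0],"turn": 0}
    - {"claw": -1,"travel": [0,0,0],"turn": 0}
    - {"claw": -1,"travel": [0,0,-0.5],"turn": 0}
    - {"claw": -1,"travel": [0,0,-0.5],"turn": 0}
    - {"claw": -1,"travel": [0,0,0],"turn": 0}
  squeeze: 60

```text
time: 3.83
ee_pos: [0.6112, 0.032, 0.3981]
tcp_rot: [-180.0, -0.0, 91.5]
wrist_force: [-0.4, 0.7, -4.8]
opening: 0.0088
```

Run:
```python
from h import *
im=viewer.camera('side'); crop(im,160,130,110,110,6,'pics/s2.png')
print(status.get_obs()['wrist_force'],status.get_obs()['opening'],status.get_obs()['ee_pos'])
```

```text
[-0.05537367  1.14147355 -5.89465658] 0.009012042836240896 [0.61125545 0.03196479 0.39779273]
```

View pics/s2.png

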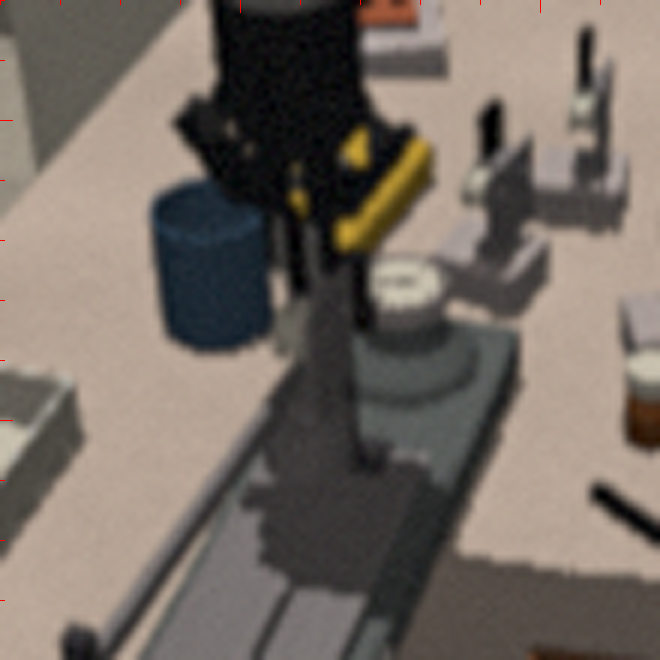

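Emit:
move_arm:
  commands:
    - {"claw": -1,"travel": [0,-0.8,0],"turn": 0}
    - {"claw": -1,"travel": [0,-1.2,0],"turn": 0}
    - {"claw": -1,"travel": [0,-2,0],"turn": 0}
    - {"claw": -1,"travel": [0,-2,0],"turn": 0}
    - {"claw": -1,"travel": [0,-2,0],"turn": 0}

```text
time: 4.3
ee_pos: [0.5299, 0.0297, 0.397]
tcp_rot: [-179.9, 0.0, 91.4]
wrist_force: [-0.0, 0.3, -5.2]
opening: 0.0092
```

Emit:
move_arm:
  commands:
    - {"claw": -1,"travel": [1.7,-2.6,0],"turn": 0}
    - {"claw": -1,"travel": [1.7,-2.6,0],"turn": 0}
    - {"claw": -1,"travel": [1.7,-2.6,0],"turn": 0}
    - {"claw": -1,"travel": [1.7,-2.6,0],"turn": 0}
    - {"claw": -1,"travel": [0,0,0],"turn": 0}

```text
time: 4.72
ee_pos: [0.4214, 0.0965, 0.3981]
tcp_rot: [-179.9, -0.1, 91.6]
wrist_force: [0.8, -5.8, -6.0]
opening: 0.0091
```

Run:
```python
from h import *
import pickle
o=status.get_obs();p=viewer.camera_params('wrist');im=viewer.camera('wrist')
print(o['ee_pos'],o['tcp_rot'],o['wrist_force']); pickle.dump(p,open('w3.pkl','wb'))
cv2.imwrite('pics/w3raw.png',im)
crop(im,150,60,200,150,4,'pics/w3c.png')
s=viewer.camera('side');cv2.imwrite('pics/s3raw.png',s)
crop(s,190,130,140,150,4,'pics/s3.png')
```

```text
[0.42139558 0.09652828 0.39809835] [-1.79927892e+02 -5.84210215e-02  9.15566871e+01] [ 0.76305621 -5.75423455 -6.00439789]
```

View pics/w3c.png

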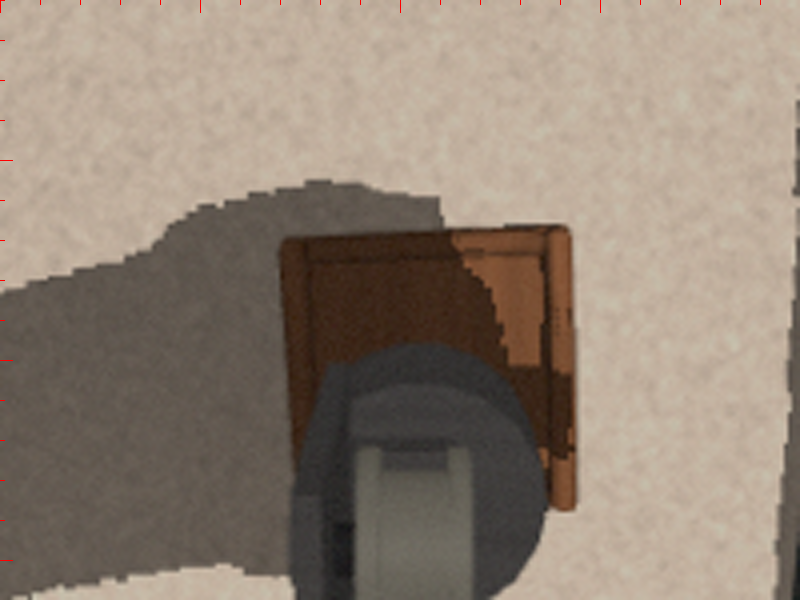

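View pics/s3.png

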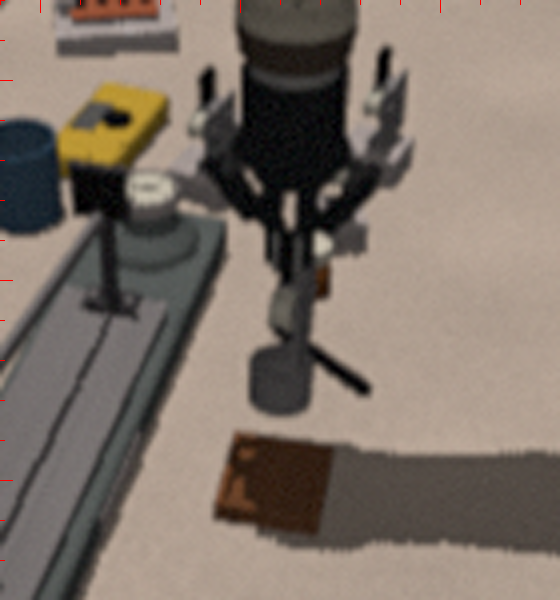

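Run:
```python
from h import *
import pickle
np.set_printoptions(precision=4,suppress=True)
p=pickle.load(open('w3.pkl','rb'))
c=lambda x,y:(150+x/4,60+y/4); W=lambda x,y,z:onz('wrist',*c(x,y),z,p)[:2]
for z in (.105,.11,.115): print('bot',W(425,345,z),'top',W(410,383,z+.036),'L',W(292,520,z+.036),'R',W(547,480,z+.036))
print('tray',W(282,240,.022),W(568,228,.022),W(575,508,.022), 'inner', W(308,262,.022),W(545,252,.022))
```

```text
bot [0.4232 0.1336] top [0.42   0.1309] L [0.3972 0.1027] R [0.4477 0.1123]
bot [0.4231 0.1343] top [0.42   0.1318] L [0.3977 0.1041] R [0.4471 0.1136]
bot [0.4231 0.1349] top [0.42   0.1326] L [0.3982 0.1056] R [0.4465 0.1148]
tray [0.382  0.1524] [0.4648 0.1584] [0.4715 0.0741] inner [0.3897 0.1461] [0.4584 0.151 ]
```

Emit:
move_arm:
  commands:
    - {"claw": -1,"travel": [0.5,0.4,1],"turn": 0}
    - {"claw": -1,"travel": [0,0,2.5],"turn": 0}
    - {"claw": -1,"travel": [0,0,2.5],"turn": 0}
    - {"claw": -1,"travel": [0,0,1.5],"turn": 0}
    - {"claw": -1,"travel": [0,0,0],"turn": 0}

```text
time: 5.23
ee_pos: [0.4293, 0.0999, 0.3181]
tcp_rot: [-179.6, 0.1, 91.4]
wrist_force: [-1.3, 0.2, -7.1]
opening: 0.0093
```

Run:
```python
from h import *
import pickle
o=status.get_obs();p=viewer.camera_params('wrist');im=viewer.camera('wrist')
print(o['ee_pos'],o['tcp_rot'],o['wrist_force']); pickle.dump(p,open('w4.pkl','wb'))
cv2.imwrite('pics/w4raw.png',im)
crop(im,150,60,200,150,4,'pics/w4c.png')
```

```text
[0.42931941 0.09991634 0.31806539] [-1.79636958e+02  8.47994823e-02  9.13956437e+01] [-1.31904398  0.2082511  -7.14463299]
```

View pics/w4c.png

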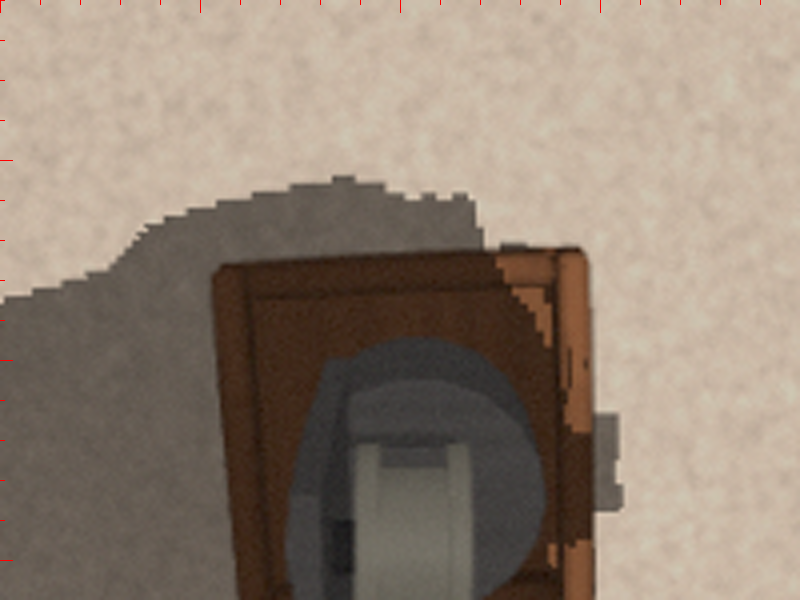

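Run:
```python
from h import *
import pickle
np.set_printoptions(precision=4,suppress=True)
p=pickle.load(open('w4.pkl','rb'))
c=lambda x,y:(150+x/4,60+y/4); W=lambda x,y,z:onz('wrist',*c(x,y),z,p)[:2]
z=.03; print('bot',W(425,338,z),'L',W(287,520,z+.036),'R',W(545,480,z+.036))
print('tray',W(213,268,.022),W(585,248,.022),W(593,560,.022),W(240,595,.022))
```

```text
bot [0.4296 0.1384] L [0.4033 0.1069] R [0.4533 0.1163]
tray [0.3816 0.1526] [0.465 0.159] [0.471  0.0859] [0.387  0.0748]
```

Emit:
move_arm:
  commands:
    - {"claw": -1,"travel": [0,-0.2,1],"turn": 0}
    - {"claw": -1,"travel": [0,0,0.5],"turn": 0}
    - {"claw": -1,"travel": [0,0,0.2],"turn": 0}
    - {"claw": -1,"travel": [0,0,0],"turn": 0}

```text
time: 5.62
ee_pos: [0.4276, 0.1003, 0.3061]
tcp_rot: [179.9, -0.0, 91.4]
wrist_force: [0.4, -0.3, -4.5]
opening: 0.0089
```

Emit:
move_arm:
  commands:
    - {"claw": -1,"travel": [0,0,0.15],"turn": 0}
    - {"claw": -1,"travel": [0,0,0.15],"turn": 0}
    - {"claw": -1,"travel": [0,0,0],"turn": 0}

```text
time: 5.87
ee_pos: [0.4277, 0.1004, 0.3057]
tcp_rot: [179.7, -0.0, 91.5]
wrist_force: [-3.4, -0.7, 15.3]
opening: 0.0092
```

Emit:
move_arm:
  commands:
    - {"claw": -1,"travel": [0,0,-0.2],"turn": 0}
    - {"claw": -0.7,"travel": [0,0,0],"turn": 0}
    - {"claw": -0.5,"travel": [0,0,0],"turn": 0}
    - {"claw": 0.2,"travel": [0,0,0],"turn": 0}
    - {"claw": 1,"travel": [0,0,0],"turn": 0}

```text
time: 6.28
ee_pos: [0.4275, 0.1003, 0.3048]
tcp_rot: [180.0, -0.0, 91.4]
wrist_force: [0.3, -0.6, -0.6]
opening: 0.0448
```

Emit:
move_arm:
  commands:
    - {"claw": 1,"travel": [0,0,0],"turn": 0}
    - {"claw": 1,"travel": [0,0,0],"turn": 0}
    - {"claw": 1,"travel": [0,0,0],"turn": 0}
    - {"claw": 1,"travel": [0,0,0],"turn": 0}

```text
time: 6.62
ee_pos: [0.4274, 0.1003, 0.3046]
tcp_rot: [-180.0, 0.0, 91.4]
wrist_force: [-0.2, 0.1, 0.3]
opening: 0.0855
```

Run:
```python
from h import *
import pickle
o=status.get_obs();p=viewer.camera_params('wrist');im=viewer.camera('wrist')
print(o['ee_pos'],o['tcp_rot'],o['wrist_force'],o['opening']); pickle.dump(p,open('w5.pkl','wb'))
cv2.imwrite('pics/w5.png',im)
s=viewer.camera('side')
crop(s,190,130,140,150,4,'pics/s5.png')
```

```text
[0.42742869 0.10028101 0.30463997] [-1.79994563e+02  7.09569450e-04  9.14487871e+01] [-0.18242857  0.05611027  0.34601239] 0.0855049564660396
```

View pics/w5.png

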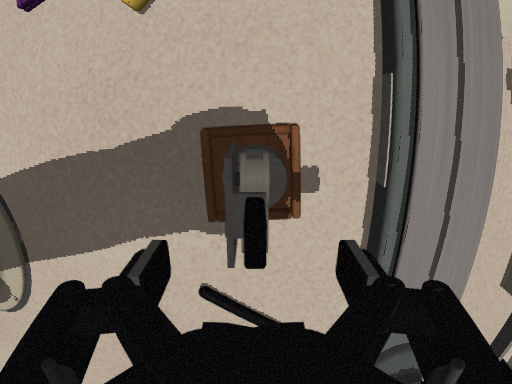

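View pics/s5.png

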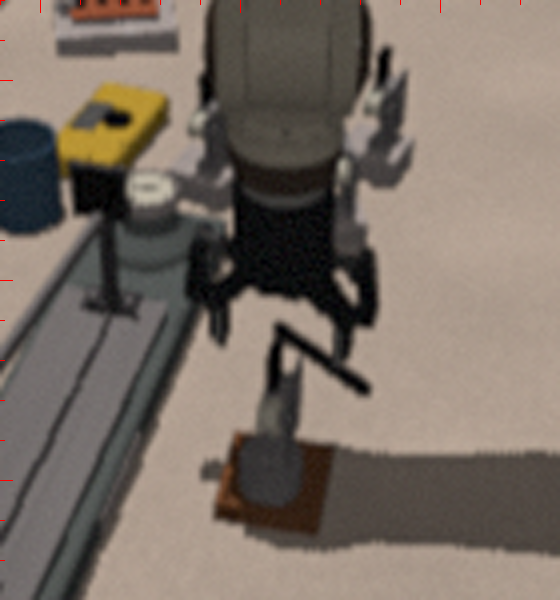

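Emit:
move_arm:
  commands:
    - {"claw": 1,"travel": [0,0,-2],"turn": 0}
    - {"claw": 1,"travel": [0,0,-3],"turn": 0}
    - {"claw": 1,"travel": [0,0,-3],"turn": 0}
    - {"claw": 1,"travel": [0,0,-1],"turn": 0}
    - {"claw": 1,"travel": [-3.1,2.2,0],"turn": 0}

```text
time: 7.13
ee_pos: [0.449, 0.0724, 0.3984]
tcp_rot: [179.7, -0.1, 91.7]
wrist_force: [0.7, -0.1, -0.6]
opening: 0.0856
```

Emit:
move_arm:
  commands:
    - {"claw": 1,"travel": [-3.2,2.3,0],"turn": 0}
    - {"claw": 1,"travel": [-3.2,2.3,0],"turn": 0}
    - {"claw": 1,"travel": [-3.2,2.3,0],"turn": 0}
    - {"claw": 1,"travel": [-3.2,2.3,0],"turn": 0}
    - {"claw": 1,"travel": [-3.2,2.3,0],"turn": 0}

```text
time: 7.55
ee_pos: [0.5701, -0.089, 0.3942]
tcp_rot: [-180.0, -0.0, 91.4]
wrist_force: [0.8, 1.3, 0.2]
opening: 0.085
```

Emit:
move_arm:
  commands:
    - {"claw": 1,"travel": [-3.2,2.3,0],"turn": 0}
    - {"claw": 1,"travel": [-3.2,2.3,0],"turn": 0}
    - {"claw": 1,"travel": [0,0,0],"turn": 0}

```text
time: 7.8
ee_pos: [0.62, -0.155, 0.3903]
tcp_rot: [-179.8, 0.0, 91.2]
wrist_force: [1.6, -0.4, -1.1]
opening: 0.0851
```

Run:
```python
from h import *
import pickle
o=status.get_obs();p=viewer.camera_params('wrist');im=viewer.camera('wrist')
print(o['ee_pos'],o['tcp_rot'],o['q'].round(1)); pickle.dump(p,open('w6.pkl','wb'))
cv2.imwrite('pics/w6.png',im)
s=viewer.camera('side')
crop(s,190,130,140,150,4,'pics/s6.png')
```

```text
[ 0.61998761 -0.15500313  0.39031444] [-1.79782961e+02  6.83109786e-03  9.12377490e+01] [-14.   17.6  23.1  95.7  -0.1  74.7]
```

View pics/w6.png

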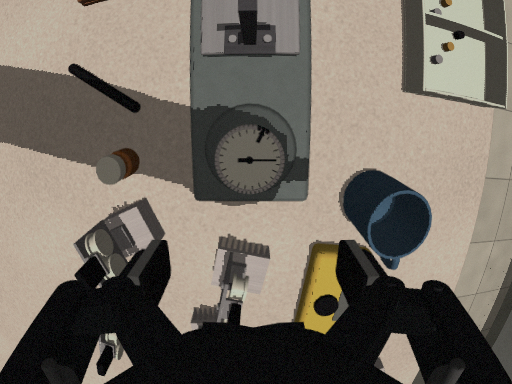

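View pics/s6.png

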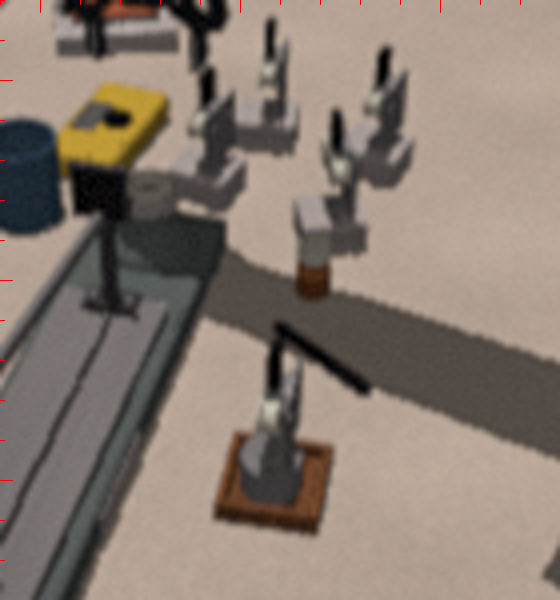

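Run:
```python
from h import *
im=cv2.imread('pics/w6.png'); crop(im,200,100,100,100,7,'pics/w6c.png')
```

```text
(no output)
```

View pics/w6c.png

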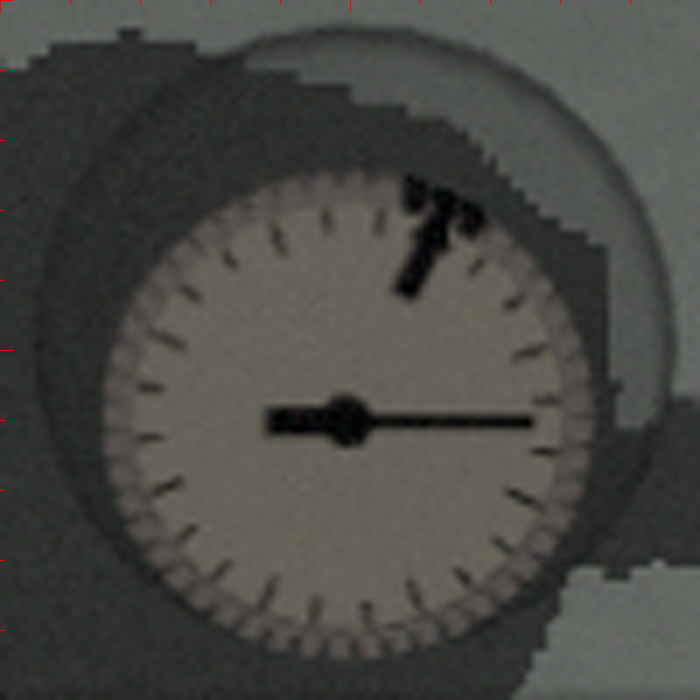

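```bash
cat > dial.py <<'E'
from h import *
def dial(p,x0,y0,s,hub,tip,zer,edges=(),z=.110):
    W=lambda q:onz('wrist',x0+q[0]/s,y0+q[1]/s,z,p)[:2]
    h,t,zz=W(hub),W(tip),W(zer)
    a=lambda v:np.degrees(np.arctan2(v[1],v[0]))
    print('hub',h,'ptr',a(t-h),'zero',a(zz-h),'r',np.linalg.norm(t-h),np.linalg.norm(zz-h))
    for e in edges: print('edge',W(e))
E
python3 - <<'E'
from dial import *
import pickle
np.set_printoptions(precision=4,suppress=True)
p=pickle.load(open('w6.pkl','rb'))
dial(p,200,100,7,(347,420),(530,422),(425,245),[(105,420),(595,420),(350,170),(350,660)])
E
```

```text
hub [ 0.6157 -0.1285] ptr 0.7919981887012616 zero 67.59544291433743 r 0.022407163388116814 0.023499454711496497
edge [ 0.5859 -0.1291]
edge [ 0.6461 -0.1277]
edge [ 0.6154 -0.0979]
edge [ 0.6166 -0.1592]
```

Emit:
move_arm:
  commands:
    - {"claw": 1,"travel": [2.7,-0.5,0],"turn": 0}
    - {"claw": 1,"travel": [0,0,3],"turn": 0}
    - {"claw": 1,"travel": [0,0,4],"turn": 0}
    - {"claw": 1,"travel": [0,0,3],"turn": 0}
    - {"claw": 1,"travel": [0,0,0],"turn": 0}
  squeeze: 25

```text
time: 8.32
ee_pos: [0.6091, -0.1216, 0.2885]
tcp_rot: [-179.5, -0.1, 91.5]
wrist_force: [-1.3, 0.9, -0.9]
opening: 0.0851
```

Run:
```python
from h import *
import pickle
o=status.get_obs();p=viewer.camera_params('wrist');im=viewer.camera('wrist')
print(o['ee_pos'],o['tcp_rot'],o['wrist_force']); pickle.dump(p,open('w7.pkl','wb'))
cv2.imwrite('pics/w7.png',im)
```

```text
[ 0.60914721 -0.12162813  0.28845842] [-1.79505542e+02 -1.20649485e-01  9.15257384e+01] [-1.30951873  0.91579953 -0.94495893]
```

View pics/w7.png

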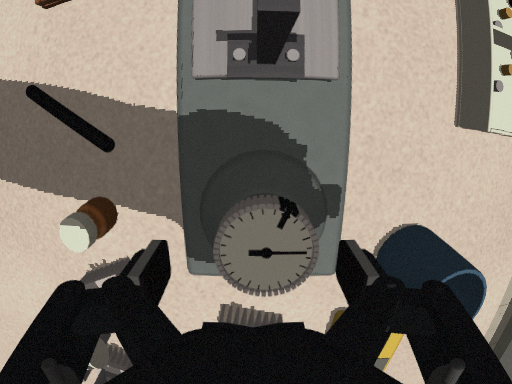

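Run:
```python
from dial import *
import pickle
np.set_printoptions(precision=4,suppress=True)
p=pickle.load(open('w7.pkl','rb'))
dial(p,0,0,1,(265.5,252.5),(305,252),(285,215),[(214,250),(319,250),(265,193)])
print(status.get_obs()['ee_pos'])
```

```text
hub [ 0.6151 -0.1284] ptr 1.6703349118858823 zero 67.51096908384052 r 0.022549764694316396 0.02490897236282949
edge [ 0.5859 -0.1279]
edge [ 0.6457 -0.1264]
edge [ 0.6134 -0.0934]
[ 0.6097 -0.1219  0.2924]
```

Emit:
move_arm:
  commands:
    - {"claw": 1,"travel": [-0.65,0.6,1],"turn": 0}
    - {"claw": 1,"travel": [0,0,1.5],"turn": 0}
    - {"claw": 1,"travel": [0,0,1.3],"turn": 0}
    - {"claw": 1,"travel": [0,0,0],"turn": 0}
    - {"claw": 1,"travel": [0,0,0],"turn": 0}

```text
time: 8.78
ee_pos: [0.6174, -0.1296, 0.2572]
tcp_rot: [180.0, -0.0, 91.4]
wrist_force: [-0.5, 0.9, 0.7]
opening: 0.0854
```

Emit:
move_arm:
  commands:
    - {"claw": 1,"travel": [0.1,-0.2,0.55],"turn": 0}
    - {"claw": 0.3,"travel": [0,0,0],"turn": 0}
    - {"claw": 0.2,"travel": [0,0,0],"turn": 0}
    - {"claw": 0.1,"travel": [0,0,0],"turn": 0}
    - {"claw": 0,"travel": [0,0,0],"turn": 0}

```text
time: 9.2
ee_pos: [0.6152, -0.1285, 0.2519]
tcp_rot: [180.0, 0.0, 91.4]
wrist_force: [-2.6, 0.9, 4.0]
opening: 0.0592
```

Emit:
move_arm:
  commands:
    - {"claw": -0.2,"travel": [0,0,0],"turn": 0}
    - {"claw": -0.2,"travel": [0,0,0],"turn": 0}
    - {"claw": -0.2,"travel": [0,0,0],"turn": 0}

```text
time: 9.45
ee_pos: [0.6152, -0.1285, 0.2519]
tcp_rot: [180.0, 0.0, 91.4]
wrist_force: [-4.2, 0.9, 5.9]
opening: 0.0591
```

Emit:
move_arm:
  commands:
    - {"claw": -0.2,"travel": [0,0,0],"turn": 3.3}
    - {"claw": -0.2,"travel": [0,0,0],"turn": 6.6}
    - {"claw": -0.2,"travel": [0,0,0],"turn": 6.6}
    - {"claw": -0.2,"travel": [0,0,0],"turn": 6.6}
    - {"claw": -0.2,"travel": [0,0,0],"turn": 6.6}

```text
time: 9.87
ee_pos: [0.6152, -0.1285, 0.2519]
tcp_rot: [180.0, -0.0, 61.4]
wrist_force: [-3.7, 0.5, 5.8]
opening: 0.059
```

Emit:
move_arm:
  commands:
    - {"claw": -0.2,"travel": [0,0,0],"turn": 6.6}
    - {"claw": -0.2,"travel": [0,0,0],"turn": 6.6}
    - {"claw": -0.2,"travel": [0,0,0],"turn": 6.6}
    - {"claw": -0.2,"travel": [0,0,0],"turn": 6.6}
    - {"claw": -0.2,"travel": [0,0,0],"turn": 6.6}

```text
time: 10.28
ee_pos: [0.6153, -0.1286, 0.2519]
tcp_rot: [180.0, -0.0, 28.4]
wrist_force: [-1.8, 0.4, 5.8]
opening: 0.0596
```

Emit:
move_arm:
  commands:
    - {"claw": -0.2,"travel": [0,0,0],"turn": 4}
    - {"claw": -0.2,"travel": [0,0,0],"turn": 0}
    - {"claw": -0.2,"travel": [0,0,0],"turn": 0}

```text
time: 10.53
ee_pos: [0.6153, -0.1286, 0.2519]
tcp_rot: [180.0, -0.0, 24.7]
wrist_force: [-3.3, -0.0, 5.0]
opening: 0.0591
```

Run:
```python
from h import *
import pickle
o=status.get_obs();p=viewer.camera_params('wrist');im=viewer.camera('wrist')
print(o['ee_pos'],o['tcp_rot'],o['wrist_force']); pickle.dump(p,open('w8.pkl','wb'))
cv2.imwrite('pics/w8.png',cv2.resize(im,(768,576),interpolation=cv2.INTER_CUBIC))
```

```text
[ 0.61531306 -0.12863596  0.2519171 ] [ 1.79968499e+02 -3.69639505e-02  2.47119466e+01] [-3.29458242 -0.03279609  5.00935863]
```

View pics/w8.png

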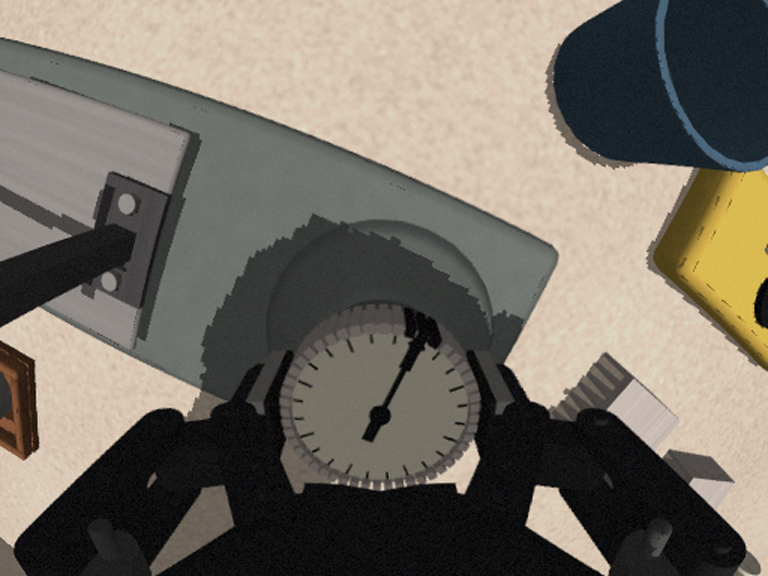

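Run:
```python
from h import *
im=cv2.imread('pics/w8.png'); c=cv2.resize(im[280:490,270:490],None,fx=3,fy=3,interpolation=cv2.INTER_CUBIC); cv2.imwrite('pics/w8c.png',c)
```

```text
(no output)
```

View pics/w8c.png

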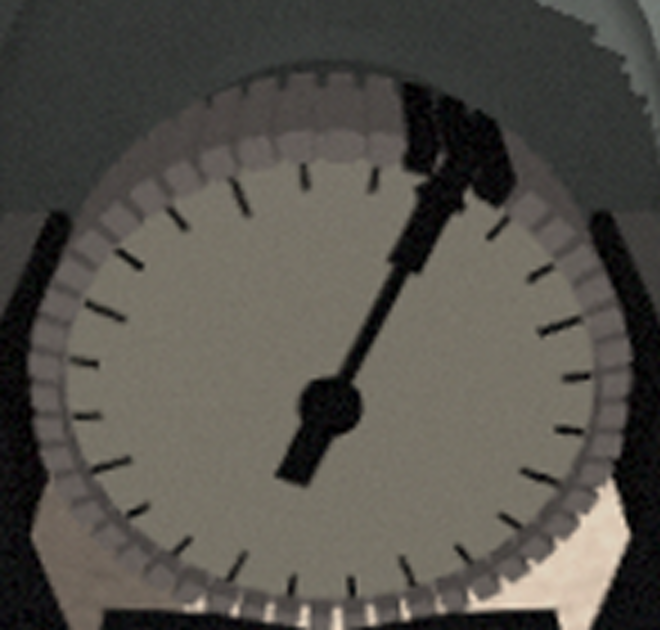

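Emit:
move_arm:
  commands:
    - {"claw": 0.3,"travel": [0,0,0],"turn": 0}
    - {"claw": 1,"travel": [0,0,0],"turn": 0}
    - {"claw": 1,"travel": [0,0,0],"turn": 0}
    - {"claw": 1,"travel": [0,0,0],"turn": 0}
    - {"claw": 1,"travel": [0,0,0],"turn": 0}

```text
time: 11.0
ee_pos: [0.6153, -0.1285, 0.251]
tcp_rot: [-180.0, 0.0, 24.7]
wrist_force: [0.3, 0.4, -0.2]
opening: 0.0858
```

Emit:
move_arm:
  commands:
    - {"claw": 1,"travel": [0,0,-1],"turn": 0}
    - {"claw": 1,"travel": [0,0,-2],"turn": 0}
    - {"claw": 1,"travel": [0,0,-2.5],"turn": 0}
    - {"claw": 1,"travel": [-1.5,0,-1.5],"turn": 0}
    - {"claw": 1,"travel": [-2,0,0],"turn": 0}

```text
time: 11.42
ee_pos: [0.5843, -0.143, 0.3256]
tcp_rot: [179.8, -0.3, 24.8]
wrist_force: [0.8, -0.1, 0.5]
opening: 0.0855
```

Emit:
move_arm:
  commands:
    - {"claw": 1,"travel": [0,0,0],"turn": 0}
    - {"claw": 1,"travel": [0,0,0],"turn": 0}

```text
time: 11.58
ee_pos: [0.5832, -0.1435, 0.3223]
tcp_rot: [180.0, -0.1, 24.7]
wrist_force: [0.7, 0.8, -0.3]
opening: 0.085
```

Run:
```python
from h import *
import pickle
o=status.get_obs();p=viewer.camera_params('wrist');im=viewer.camera('wrist')
print(o['ee_pos'],o['tcp_rot'],o['wrist_force']); pickle.dump(p,open('w9.pkl','wb'))
cv2.imwrite('pics/w9raw.png',im)
u,v=proj('wrist',[.6155,-.1284,.11],p); print(u,v)
u,v=int(u)-40,int(v)-40; print(u,v); crop(im,u,v,80,80,8,'pics/w9.png')
```

```text
[ 0.58318655 -0.14347901  0.32227771] [ 1.79953040e+02 -6.86233964e-02  2.47003055e+01] [ 0.7456131   0.81808771 -0.31360417]
252.65899349872868 165.56476638432062
212 125
```

View pics/w9.png

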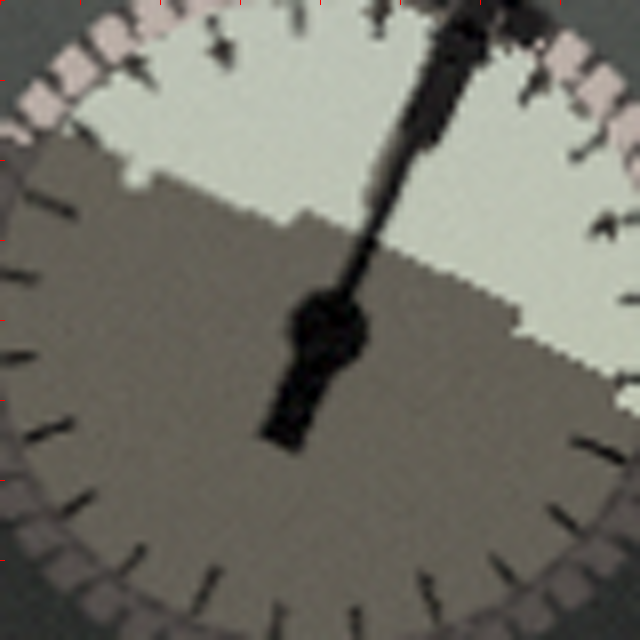

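Run:
```python
from h import *
im=cv2.imread('pics/w9raw.png'); g=(255*(im/255.)**.5).astype(np.uint8)
crop(g,235,118,60,60,10,'pics/w9b.png')
```

```text
(no output)
```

View pics/w9b.png

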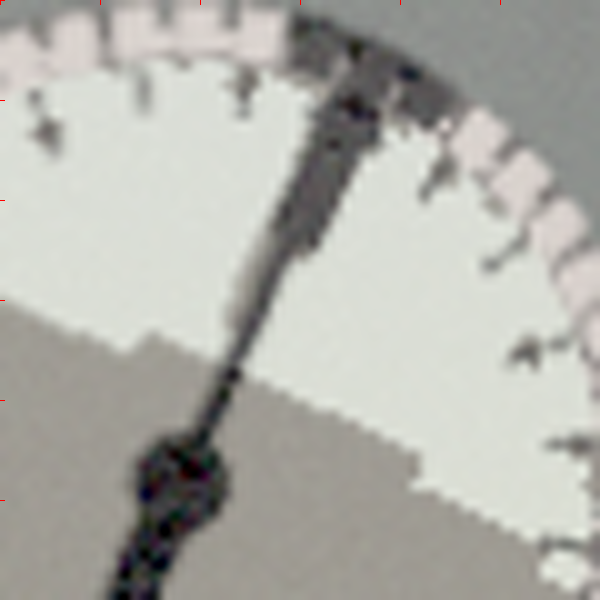

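Run:
```python
from dial import *
import pickle
p=pickle.load(open('w9.pkl','rb'))
for b in [(297,245),(355,100),(372,62)]: dial(p,235,118,10,(181,483),(250,330),b)
dial(p,212,125,8,(327,330),(282,443),(369,230))
```

```text
hub [ 0.61518781 -0.12884792] ptr 0.9525128372957 zero -0.7084835539429561 r 0.010615248826552327 0.01666603005202463
hub [ 0.61518781 -0.12884792] ptr 0.9525128372957 zero 0.851701093897143 r 0.010615248826552327 0.026335697600042757
hub [ 0.61518781 -0.12884792] ptr 0.9525128372957 zero 0.8899609592766244 r 0.010615248826552327 0.028906784110052486
hub [ 0.61515792 -0.12870641] ptr -176.60194950535248 zero 2.4046312258845233 r 0.009818669504236998 0.00859148112669375
```

Emit:
move_arm:
  commands:
    - {"claw": 1,"travel": [0,0,-2.5],"turn": -6.6}
    - {"claw": 1,"travel": [0,0,-2.5],"turn": -6.6}
    - {"claw": 1,"travel": [0,0,-2.5],"turn": -6.6}
    - {"claw": 1,"travel": [0,0,-2.5],"turn": -6.6}
    - {"claw": 1,"travel": [0,0,-2.5],"turn": -6.6}

```text
time: 12.05
ee_pos: [0.584, -0.1428, 0.4469]
tcp_rot: [-180.0, 0.0, 58.1]
wrist_force: [0.4, -0.1, 0.2]
opening: 0.0853
```

Emit:
move_arm:
  commands:
    - {"claw": 1,"travel": [0,0,0],"turn": -6.6}
    - {"claw": 1,"travel": [0,0,0],"turn": -6.6}
    - {"claw": 1,"travel": [0,0,0],"turn": -6.6}
    - {"claw": 1,"travel": [0,0,0],"turn": -6.6}
    - {"claw": 1,"travel": [0,0,0],"turn": -6.6}

```text
time: 12.47
ee_pos: [0.5842, -0.1428, 0.4456]
tcp_rot: [-180.0, -0.0, 91.1]
wrist_force: [-0.4, -0.2, -0.5]
opening: 0.0854
```

Emit:
move_arm:
  commands:
    - {"claw": 1,"travel": [-3.6,-1,0],"turn": 0}
    - {"claw": 1,"travel": [-3.6,-1,0],"turn": 0}
    - {"claw": 1,"travel": [-3.6,-1,0],"turn": 0}
    - {"claw": 1,"travel": [-3.6,-1,0],"turn": 0}
    - {"claw": 1,"travel": [-3.6,-1,0],"turn": 0}

```text
time: 12.88
ee_pos: [0.5359, -0.3252, 0.4457]
tcp_rot: [-180.0, -0.0, 90.8]
wrist_force: [0.7, -0.1, 0.4]
opening: 0.0852
```

Run:
```python
from h import *
import pickle
o=status.get_obs();p=viewer.camera_params('wrist');im=viewer.camera('wrist')
print(o['ee_pos'],o['tcp_rot'],o['q'].round(1)); pickle.dump(p,open('w10.pkl','wb'))
cv2.imwrite('pics/w10raw.png',im);cv2.imwrite('pics/w10.png',cv2.resize(im,(768,576),interpolation=cv2.INTER_CUBIC))
```

```text
[ 0.53592799 -0.32515546  0.44567666] [-1.79977403e+02 -2.26736828e-02  9.07973637e+01] [-31.2  17.5  29.3 101.8   0.   58. ]
```

View pics/w10.png

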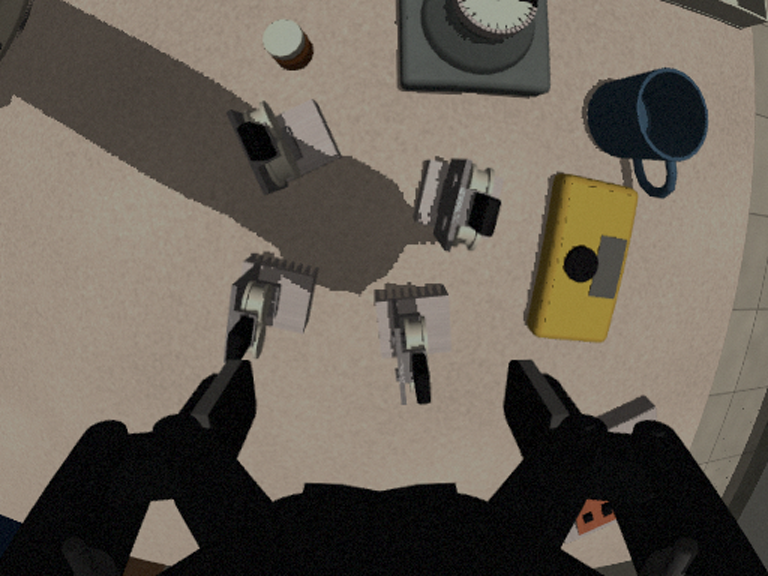

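Run:
```python
from h import *
im=cv2.imread('pics/w10raw.png'); g=(255*(im/255.)**.5).astype(np.uint8)
a=cv2.resize(g[95:175,270:350],None,fx=5,fy=5,interpolation=cv2.INTER_CUBIC)
b=cv2.resize(g[55:135,145:225],None,fx=5,fy=5,interpolation=cv2.INTER_CUBIC)
cv2.imwrite('pics/w10c.png',np.hstack([a,b[:400]]))
```

```text
(no output)
```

View pics/w10c.png

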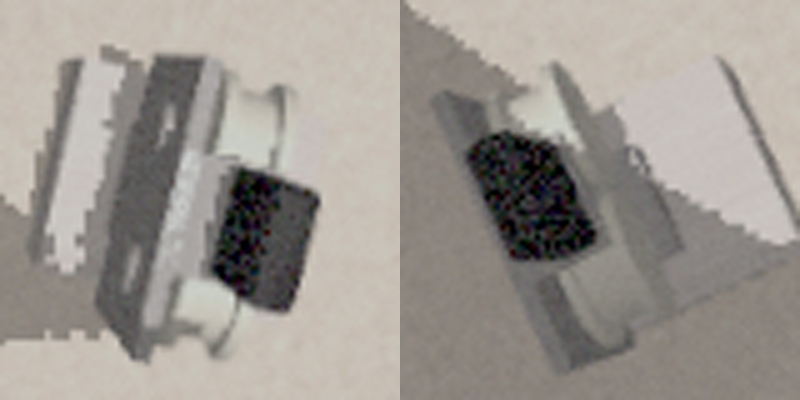

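```bash
cat > plan.py <<'E'
from h import *
def go(tgt,yaw=None):
    o=status.get_obs(); y=o['tcp_rot'][2]; d=np.array(tgt)-o['ee_pos']
    if yaw is not None: print('turn %.1f'%(y-yaw)); 
    for nm,yy in (('now',y),('after',yaw if yaw is not None else y)):
        r=np.radians(yy); tx=np.array([np.cos(r),np.sin(r)]);ty=np.array([np.sin(r),-np.cos(r)])
        print(nm,'x %.2f y %.2f z %.2f cm'%(100*d[:2]@tx,100*d[:2]@ty,-100*d[2]))
E
python3 - <<'E'
from plan import *
import pickle
np.set_printoptions(precision=4,suppress=True)
p=pickle.load(open('w10.pkl','rb'))
A=lambda x,y:onz('wrist',270+x/5,95+y/5,.151,p)[:2]
C=lambda x,y:onz('wrist',145+(x-400)/5,55+y/5,.151,p)[:2]
an=lambda v:np.degrees(np.arctan2(v[1],v[0]))-90
print('A',A(285,246),an(A(278,178)-A(252,298)),an(A(318,195)-A(293,312)))
print('C',C(468,145),C(513,258),an(C(468,145)-C(513,258)),an(C(575,165)-C(597,235)))
a=A(285,246)
go([a[0],a[1],.35],90+an(A(278,178)-A(252,298)))
E
```

```text
A [ 0.6031 -0.2848] -9.326463600637652 -8.873764243596469
C [ 0.4494 -0.2307] [ 0.4579 -0.2519] 21.78468510131779 17.431733373924246
turn 9.9
now x 4.50 y 6.93 z 9.48 cm
after x 5.63 y 6.06 z 9.48 cm
```

Emit:
move_arm:
  commands:
    - {"claw": 1,"travel": [0,0,0],"turn": 5}
    - {"claw": 1,"travel": [0,0,0],"turn": 4.9}
    - {"claw": 1,"travel": [2.8,3.0,2],"turn": 0}
    - {"claw": 1,"travel": [2.8,3.0,2],"turn": 0}
    - {"claw": 1,"travel": [0,0,0],"turn": 0}

```text
time: 13.35
ee_pos: [0.6024, -0.2789, 0.4039]
tcp_rot: [-179.7, -0.2, 81.0]
wrist_force: [-1.0, -1.6, -0.8]
opening: 0.0855
```

Emit:
move_arm:
  commands:
    - {"claw": 1,"travel": [0,0,0],"turn": 0}
    - {"claw": 1,"travel": [0,0,0],"turn": 0}

```text
time: 13.52
ee_pos: [0.5986, -0.2817, 0.4091]
tcp_rot: [-179.9, -0.0, 80.9]
wrist_force: [0.7, 0.0, 1.5]
opening: 0.085
```

Run:
```python
from h import *
import pickle
o=status.get_obs();p=viewer.camera_params('wrist');im=viewer.camera('wrist')
print(o['ee_pos'],o['tcp_rot'],o['q'].round(1)); pickle.dump(p,open('w11.pkl','wb'))
cv2.imwrite('pics/w11raw.png',im);g=(255*(im/255.)**.5).astype(np.uint8)
crop(g,190,130,130,130,6,'pics/w11.png')
```

```text
[ 0.59856361 -0.2817371   0.40913581] [-1.79933713e+02 -7.50543905e-03  8.09064707e+01] [-25.2  21.6  30.3  98.8  -0.   73.9]
```

View pics/w11.png

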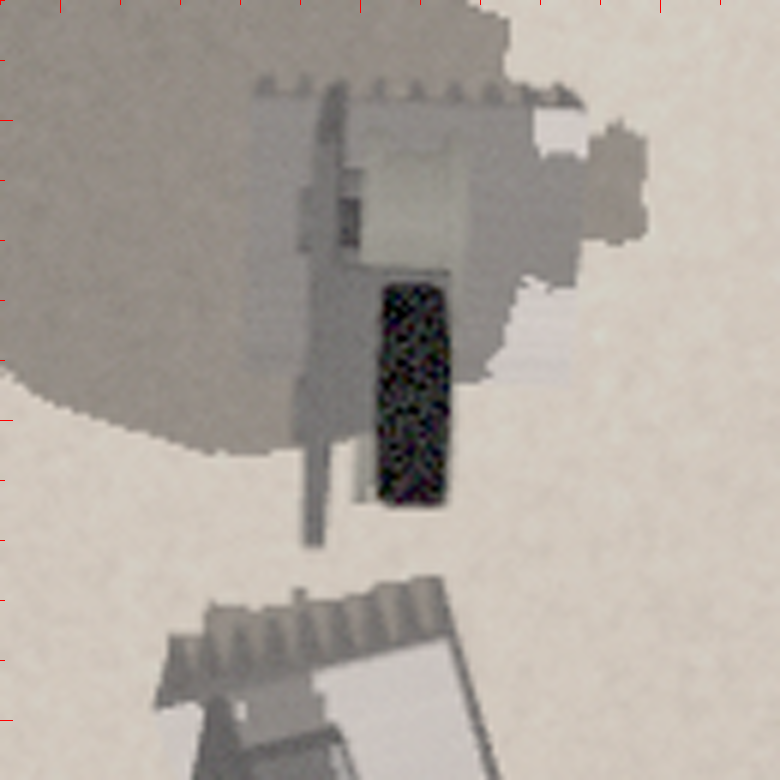

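Run:
```python
from plan import *
import pickle
np.set_printoptions(precision=4,suppress=True)
p=pickle.load(open('w11.pkl','rb'))
P=lambda x,y,z:onz('wrist',190+x/6,130+y/6,z,p)[:2]
a=P(414,285,.115);b=P(413,503,.151); print(a,b,(a+b)/2)
c=(a+b)/2; go([c[0],c[1],.29])
```

```text
[ 0.6051 -0.2749] [ 0.601  -0.2964] [ 0.603  -0.2856]
now x -0.27 y 0.54 z 11.99 cm
after x -0.27 y 0.54 z 11.99 cm
```

Emit:
move_arm:
  commands:
    - {"claw": 1,"travel": [-0.3,0.55,3],"turn": 0}
    - {"claw": 1,"travel": [0,0,3.5],"turn": 0}
    - {"claw": 1,"travel": [0,0,3.5],"turn": 0}
    - {"claw": 1,"travel": [0,0,1.5],"turn": 0}
    - {"claw": 1,"travel": [0,0,0],"turn": 0}
  squeeze: 50

```text
time: 13.98
ee_pos: [0.6017, -0.2863, 0.291]
tcp_rot: [-179.7, -0.1, 80.8]
wrist_force: [-0.3, -0.6, 0.4]
opening: 0.0854
```

Emit:
move_arm:
  commands:
    - {"claw": 0,"travel": [0,0,0],"turn": 0}
    - {"claw": -0.5,"travel": [0,0,0],"turn": 0}
    - {"claw": -1,"travel": [0,0,0],"turn": 0}
    - {"claw": -1,"travel": [0,0,0],"turn": 0}
    - {"claw": -1,"travel": [0,0,0],"turn": 0}

```text
time: 14.4
ee_pos: [0.6032, -0.286, 0.2961]
tcp_rot: [179.9, 0.0, 80.8]
wrist_force: [-0.3, -0.4, 0.3]
opening: 0.0255
```

Emit:
move_arm:
  commands:
    - {"claw": -1,"travel": [0,0,0],"turn": 0}
    - {"claw": -1,"travel": [0,0,0],"turn": 0}
    - {"claw": -1,"travel": [0,0,0],"turn": 0}

```text
time: 14.65
ee_pos: [0.603, -0.286, 0.2954]
tcp_rot: [180.0, 0.0, 80.8]
wrist_force: [-1.3, -0.1, 3.5]
opening: 0.0091
```

Emit:
move_arm:
  commands:
    - {"claw": -1,"travel": [0,0,-1.5],"turn": 0}
    - {"claw": -1,"travel": [0,0,-3.5],"turn": 0}
    - {"claw": -1,"travel": [0,0,-3.5],"turn": 0}
    - {"claw": -1,"travel": [0,0,-3.5],"turn": -3.4}
    - {"claw": -1,"travel": [0,0,-3],"turn": -6.9}

```text
time: 15.07
ee_pos: [0.6027, -0.2856, 0.4466]
tcp_rot: [180.0, 0.0, 91.3]
wrist_force: [1.7, -0.7, -2.6]
opening: 0.0091
```

Run:
```python
from plan import *
o=status.get_obs(); print(o['ee_pos'],o['tcp_rot'],o['opening'],o['wrist_force'])
go([.53,.058,.43],91.1)
```

```text
[ 0.60267005 -0.28564539  0.44660703] [1.79979291e+02 3.69823350e-04 9.12554290e+01] 0.009094039940527219 [ 1.6644147  -0.6646803  -2.61907555]
turn 0.2
now x 34.52 y -6.51 z 1.66 cm
after x 34.50 y -6.61 z 1.66 cm
```

Emit:
move_arm:
  commands:
    - {"claw": -1,"travel": [2.5,-2.2,0],"turn": 0.2}
    - {"claw": -1,"travel": [3.2,-2.2,0],"turn": 0}
    - {"claw": -1,"travel": [3.2,-2.2,0],"turn": 0}
    - {"claw": -1,"travel": [3.6,0,0],"turn": 0}
    - {"claw": -1,"travel": [3.6,0,0],"turn": 0}

```text
time: 15.48
ee_pos: [0.533, -0.125, 0.4447]
tcp_rot: [-180.0, -0.0, 90.9]
wrist_force: [1.5, 1.0, -1.8]
opening: 0.009
```

Emit:
move_arm:
  commands:
    - {"claw": -1,"travel": [3.6,0,0],"turn": 0}
    - {"claw": -1,"travel": [3.6,0,0],"turn": 0}
    - {"claw": -1,"travel": [3.6,0,0.8],"turn": 0}
    - {"claw": -1,"travel": [3.6,0,0.8],"turn": 0}
    - {"claw": -1,"travel": [2.2,0,0],"turn": 0}

```text
time: 15.9
ee_pos: [0.531, 0.0428, 0.4268]
tcp_rot: [-179.9, -0.0, 91.0]
wrist_force: [-0.7, -1.1, -2.5]
opening: 0.0093
```

Emit:
move_arm:
  commands:
    - {"claw": -1,"travel": [0,0,0],"turn": 0}
    - {"claw": -1,"travel": [0,0,0],"turn": 0}

```text
time: 16.07
ee_pos: [0.5314, 0.0411, 0.4282]
tcp_rot: [-179.9, 0.0, 91.1]
wrist_force: [-0.5, 0.3, -2.1]
opening: 0.0092
```

Run:
```python
from plan import *
o=status.get_obs(); print(o['ee_pos'],o['tcp_rot'],o['opening'],o['wrist_force'])
s=viewer.camera('side'); crop(s,150,110,140,150,4,'pics/s12.png')
im=viewer.camera('wrist'); cv2.imwrite('pics/w12.png',im)
go([.53,.058,.4045],91.1)
```

```text
[0.53139744 0.04113958 0.42816322] [-1.79944045e+02  2.58205897e-03  9.11002015e+01] 0.00916956526762065 [-0.46150909  0.32316663 -2.06516648]
turn -0.1
now x 1.84 y -0.12 z 2.40 cm
after x 1.84 y -0.12 z 2.40 cm
```

View pics/s12.png

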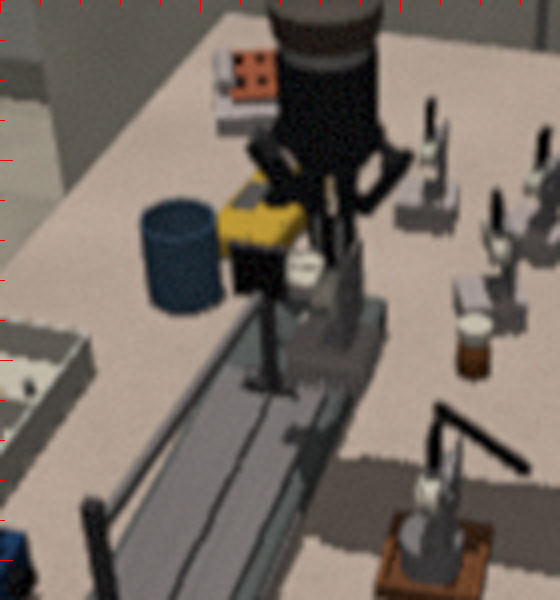

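View pics/w12.png

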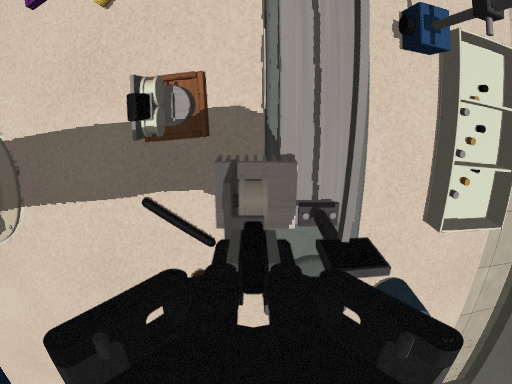

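Emit:
move_arm:
  commands:
    - {"claw": -1,"travel": [1.8,0,1.2],"turn": 0}
    - {"claw": -1,"travel": [0,0,1.2],"turn": 0}
    - {"claw": -1,"travel": [0,0,0],"turn": 0}
    - {"claw": -1,"travel": [0,0,0],"turn": 0}

```text
time: 16.5
ee_pos: [0.5312, 0.0569, 0.4044]
tcp_rot: [-179.9, 0.0, 90.9]
wrist_force: [-0.9, 0.3, -2.5]
opening: 0.0092
```

Run:
```python
from plan import *
o=status.get_obs(); print(o['ee_pos'],o['tcp_rot'],o['opening'],o['wrist_force'])
go([.6116,.058,.4045],91.1)
```

```text
[0.53118104 0.05694533 0.40436922] [-1.79929554e+02  1.83635978e-02  9.08839017e+01] 0.009167384359409416 [-0.8583758   0.26282912 -2.4786849 ]
turn -0.2
now x -0.02 y 8.04 z -0.01 cm
after x -0.05 y 8.04 z -0.01 cm
```

Emit:
move_arm:
  commands:
    - {"claw": -1,"travel": [0,2,0],"turn": 0}
    - {"claw": -1,"travel": [0,1.5,0],"turn": 0}
    - {"claw": -1,"travel": [0,1.5,0],"turn": 0}
    - {"claw": -1,"travel": [0,0.8,0],"turn": 0}
    - {"claw": -1,"travel": [0,0,0],"turn": 0}

```text
time: 16.92
ee_pos: [0.5904, 0.0581, 0.4046]
tcp_rot: [180.0, 0.0, 90.9]
wrist_force: [-0.2, -0.0, -1.9]
opening: 0.0093
```

Run:
```python
from plan import *
import pickle
o=status.get_obs(); print(o['ee_pos'],o['tcp_rot'],o['opening'],o['wrist_force'])
s=viewer.camera('side'); crop(s,160,130,100,100,6,'pics/s13.png')
p=viewer.camera_params('wrist'); im=viewer.camera('wrist'); pickle.dump(p,open('w13.pkl','wb')); cv2.imwrite('pics/w13.png',im)
g=(255*(im/255.)**.5).astype(np.uint8); crop(g,200,100,130,130,6,'pics/w13c.png')
```

```text
[0.59039081 0.0580546  0.40461355] [1.79995324e+02 7.25668068e-03 9.08820914e+01] 0.009346871429549921 [-0.20424201 -0.04683114 -1.91256385]
```

View pics/s13.png

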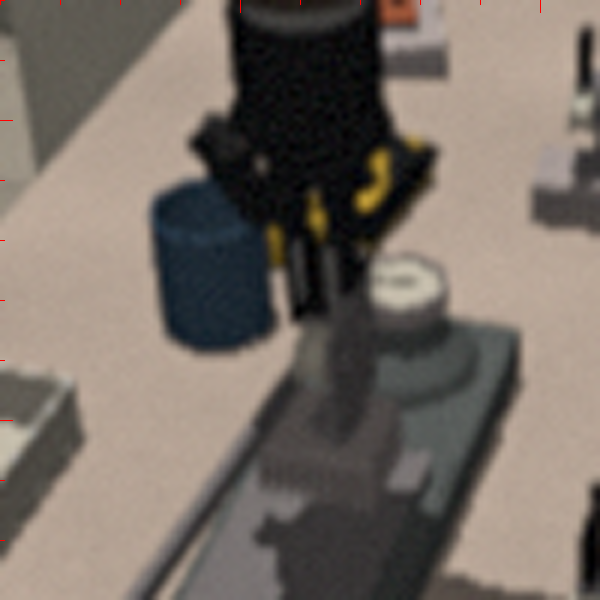

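View pics/w13c.png

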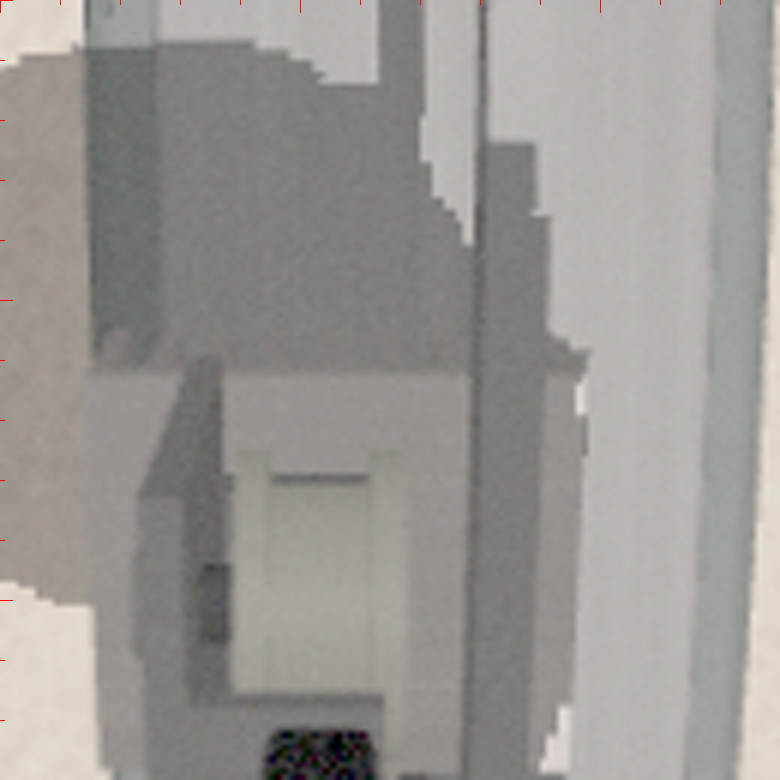

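Run:
```python
from plan import *
import pickle
np.set_printoptions(precision=4,suppress=True)
p=pickle.load(open('w13.pkl','rb'))
P=lambda x,y,z:onz('wrist',200+x/6,100+y/6,z,p)[:2]
print('rail',P(473,500,.183),P(543,500,.183),P(508,500,.183), P(464,760,.178),P(528,760,.178))
print('tread',P(268,600,.213),P(370,600,.213),P(319,600,.213),'tab',P(265,735,.224),P(373,735,.224))
print(status.get_obs()['ee_pos'])
```

```text
rail [0.6067 0.0799] [0.6146 0.0801] [0.6106 0.08  ] [0.6075 0.0463] [0.6152 0.0464]
tread [0.5846 0.0777] [0.5944 0.0778] [0.5895 0.0778] tab [0.5847 0.0683] [0.5946 0.0684]
[0.5891 0.0583 0.4049]
```

Emit:
move_arm:
  commands:
    - {"claw": -1,"travel": [0,1.2,0],"turn": 0}
    - {"claw": -1,"travel": [0,0.9,0],"turn": 0}
    - {"claw": -1,"travel": [0,0,0],"turn": 0}
    - {"claw": -1,"travel": [0,0,0],"turn": 0}

```text
time: 17.35
ee_pos: [0.6097, 0.059, 0.4049]
tcp_rot: [-180.0, 0.0, 90.9]
wrist_force: [-0.4, -0.2, -2.1]
opening: 0.0093
```

Run:
```python
from plan import *
import pickle
np.set_printoptions(precision=4,suppress=True)
o=status.get_obs(); print(o['ee_pos'],o['tcp_rot'],o['opening'],o['wrist_force'])
p=viewer.camera_params('wrist'); im=viewer.camera('wrist'); pickle.dump(p,open('w14.pkl','wb')); cv2.imwrite('pics/w14.png',im)
g=(255*(im/255.)**.5).astype(np.uint8); crop(g,200,100,100,130,6,'pics/w14c.png')
```

```text
[0.6097 0.059  0.4049] [-179.9785    0.0024   90.9415] 0.009334026453357252 [-0.3981 -0.1573 -2.1038]
```

View pics/w14c.png

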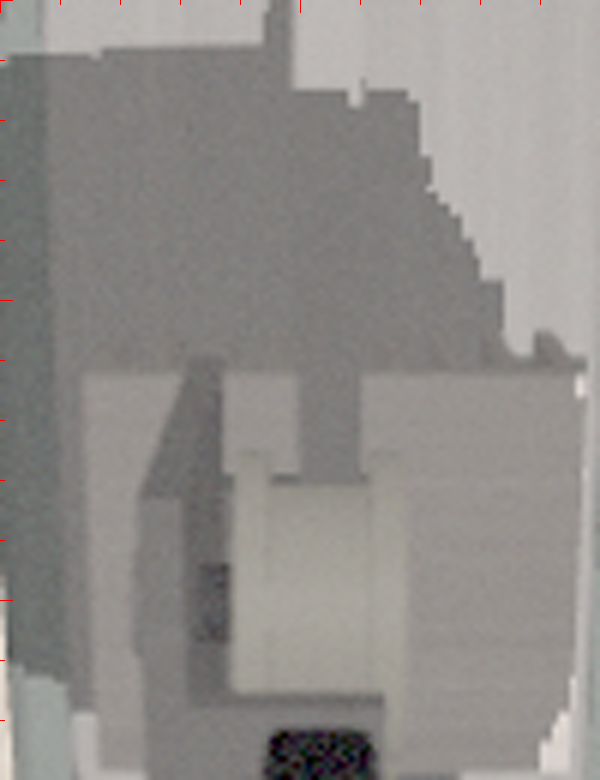

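Emit:
move_arm:
  commands:
    - {"claw": -1,"travel": [0,0.12,0.5],"turn": 0}
    - {"claw": -1,"travel": [0,0,0.4],"turn": 0}
    - {"claw": -1,"travel": [0,0,0.2],"turn": 0}
    - {"claw": -1,"travel": [0,0,0],"turn": 0}

```text
time: 17.73
ee_pos: [0.6111, 0.0591, 0.3934]
tcp_rot: [-180.0, 0.0, 90.9]
wrist_force: [-0.1, -1.0, 0.1]
opening: 0.0089
```

Emit:
move_arm:
  commands:
    - {"claw": -1,"travel": [0,0,0.15],"turn": 0}
    - {"claw": -1,"travel": [0,0,0],"turn": 0}

```text
time: 17.9
ee_pos: [0.6111, 0.0591, 0.3927]
tcp_rot: [180.0, 0.0, 90.9]
wrist_force: [-2.8, -0.3, 3.9]
opening: 0.0091
```

Emit:
move_arm:
  commands:
    - {"claw": -0.8,"travel": [0,0,0],"turn": 0}
    - {"claw": -0.5,"travel": [0,0,0],"turn": 0}
    - {"claw": 0,"travel": [0,0,0],"turn": 0}
    - {"claw": 1,"travel": [0,0,0],"turn": 0}
    - {"claw": 1,"travel": [0,0,0],"turn": 0}

```text
time: 18.32
ee_pos: [0.6115, 0.0593, 0.392]
tcp_rot: [-180.0, -0.0, 91.0]
wrist_force: [0.4, 0.2, -0.6]
opening: 0.0568
```

Emit:
move_arm:
  commands:
    - {"claw": 1,"travel": [0,0,0],"turn": 0}
    - {"claw": 1,"travel": [0,0,0],"turn": 0}
    - {"claw": 1,"travel": [0,0,0],"turn": 0}
    - {"claw": 1,"travel": [0,0,-3],"turn": 0}
    - {"claw": 1,"travel": [0,0,-3],"turn": 0}

```text
time: 18.73
ee_pos: [0.6112, 0.0592, 0.4509]
tcp_rot: [-179.8, 0.0, 90.9]
wrist_force: [0.5, 0.0, 1.0]
opening: 0.0851
```

Run:
```python
from plan import *
o=status.get_obs(); print(o['ee_pos'],o['tcp_rot'],o['opening'],o['wrist_force'])
s=viewer.camera('side'); crop(s,160,130,100,100,6,'pics/s15.png')
im=viewer.camera('wrist'); cv2.imwrite('pics/w15.png',im)
```

```text
[0.61117034 0.05916679 0.45091499] [-1.79753507e+02  1.82958195e-02  9.09464340e+01] 0.08506766109298716 [0.47572183 0.04355705 1.02390218]
```

View pics/s15.png

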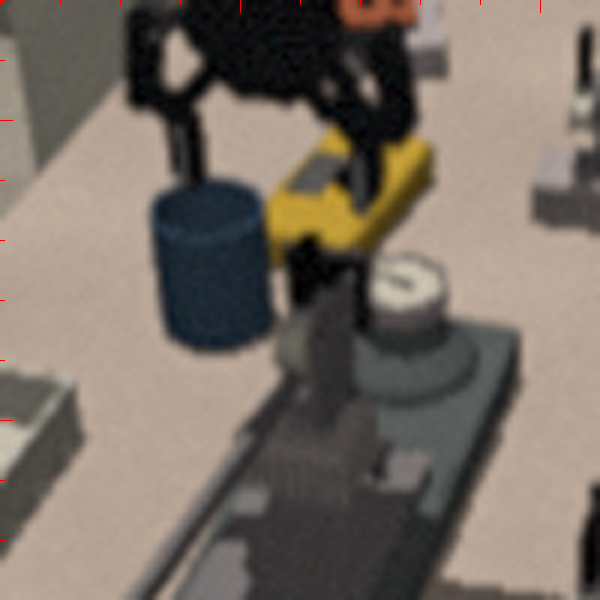

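View pics/w15.png

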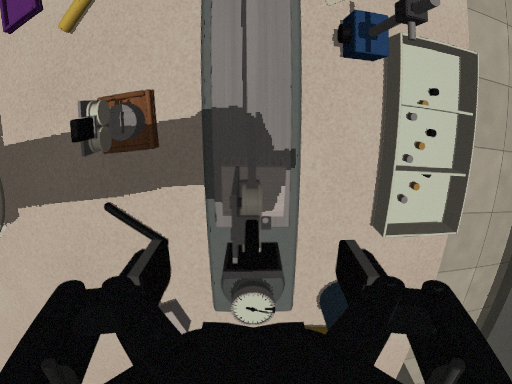

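Emit:
move_arm:
  commands:
    - {"claw": 1,"travel": [-3.3,-1.8,0],"turn": 0}
    - {"claw": 1,"travel": [-3.3,-1.8,0],"turn": 0}
    - {"claw": 1,"travel": [-3.3,-1.8,0],"turn": 0}
    - {"claw": 1,"travel": [-3.3,-1.8,0],"turn": 0}
    - {"claw": 1,"travel": [-3.3,-1.8,0],"turn": 0}

```text
time: 19.25
ee_pos: [0.5231, -0.1084, 0.4519]
tcp_rot: [180.0, 0.0, 91.0]
wrist_force: [-0.2, -0.3, 0.1]
opening: 0.0853
```

Emit:
move_arm:
  commands:
    - {"claw": 1,"travel": [-3.3,-1.8,0],"turn": 0}
    - {"claw": 1,"travel": [-3.3,-1.8,0],"turn": 0}
    - {"claw": 1,"travel": [-3.3,-1.8,1],"turn": -6.4}
    - {"claw": 1,"travel": [-3.3,-1.8,1],"turn": -6.4}
    - {"claw": 1,"travel": [0,0,1],"turn": -6.4}

```text
time: 19.67
ee_pos: [0.456, -0.2462, 0.4218]
tcp_rot: [-180.0, 0.1, 110.1]
wrist_force: [0.3, 1.1, 0.6]
opening: 0.0853
```

Emit:
move_arm:
  commands:
    - {"claw": 1,"travel": [0,0,0],"turn": 0}
    - {"claw": 1,"travel": [0,0,0],"turn": 0}

```text
time: 19.83
ee_pos: [0.4581, -0.2419, 0.4219]
tcp_rot: [-180.0, -0.1, 109.8]
wrist_force: [-0.2, 0.7, 0.0]
opening: 0.0852
```

```bash
cat > look.py <<'E'
from plan import *
import pickle,sys
np.set_printoptions(precision=4,suppress=True)
def look(n,guess,w=130,h=130,s=5,z=.13):
    o=status.get_obs();p=viewer.camera_params('wrist');im=viewer.camera('wrist')
    print(o['ee_pos'],o['tcp_rot'],o['opening'],o['wrist_force'],o['q'].round(0)); pickle.dump(p,open(n+'.pkl','wb'))
    cv2.imwrite('pics/%sraw.png'%n,im)
    u,v=proj('wrist',list(guess)+[z],p); u=int(np.clip(u-w//2,0,512-w));v=int(np.clip(v-h//2,0,384-h))
    g=(255*(im/255.)**.5).astype(np.uint8)
    # the tabs against the rollers: print corner
    print('crop origin',u,v); crop(g,u,v,w,h,s,'pics/%s.png'%n)
E
python3 - <<'E'
from look import *
look('w16',(.4535,-.241))
E
```

```text
[ 0.4581 -0.2419  0.4219] [-179.9707   -0.0516  109.8418] 0.08515071854170854 [-0.228   0.7188  0.0437] [-28.   1.   8.  97.   0.  42.]
crop origin 183 118
```

View pics/w16.png

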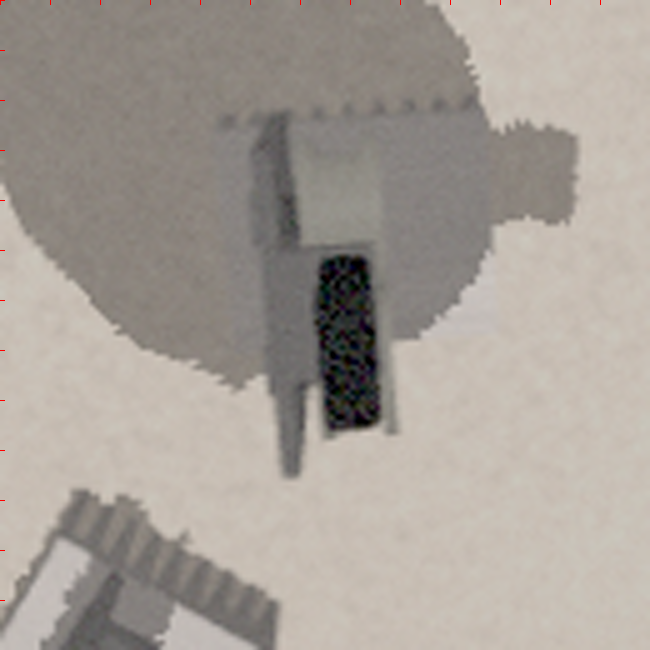

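Run:
```python
from look import *
p=pickle.load(open('w16.pkl','rb'))
P=lambda x,y,z:onz('wrist',183+x/5,118+y/5,z,p)[:2]
f1,f2=P(225,122,.0),P(475,103,.0); d=f2-f1; print('yaw fins',np.degrees(np.arctan2(d[1],d[0])),np.linalg.norm(d))
a=P(345,257,.115);b=P(353,428,.151); d=a-b; print(a,b,(a+b)/2,np.degrees(np.arctan2(d[1],d[0])),np.linalg.norm(d))
c=(a+b)/2; go([c[0],c[1],.293],113)
```

```text
yaw fins 24.252863505594405 0.06645473944718797
[ 0.4531 -0.2302] [ 0.462  -0.2505] [ 0.4576 -0.2404] 113.61417169614501 0.022214976468972816
turn -3.1
now x 0.13 y -0.04 z 12.95 cm
after x 0.13 y -0.04 z 12.95 cm
```

Emit:
move_arm:
  commands:
    - {"claw": 1,"travel": [0.1,0,3],"turn": -3.8}
    - {"claw": 1,"travel": [0,0,4],"turn": 0}
    - {"claw": 1,"travel": [0,0,3.5],"turn": 0}
    - {"claw": 1,"travel": [0,0,2.4],"turn": 0}
    - {"claw": 1,"travel": [0,0,0],"turn": 0}
  squeeze: 50

```text
time: 20.3
ee_pos: [0.4576, -0.2393, 0.2888]
tcp_rot: [-179.8, -0.3, 113.8]
wrist_force: [-1.8, -0.4, -0.5]
opening: 0.0852
```

Emit:
move_arm:
  commands:
    - {"claw": 0,"travel": [0,0,0],"turn": 0}
    - {"claw": -0.5,"travel": [0,0,0],"turn": 0}
    - {"claw": -1,"travel": [0,0,0],"turn": 0}
    - {"claw": -1,"travel": [0,0,0],"turn": 0}
    - {"claw": -1,"travel": [0,0,0],"turn": 0}

```text
time: 20.72
ee_pos: [0.4583, -0.241, 0.2947]
tcp_rot: [179.9, 0.1, 113.9]
wrist_force: [-0.6, -0.5, -0.6]
opening: 0.0258
```

Emit:
move_arm:
  commands:
    - {"claw": -1,"travel": [0,0,0],"turn": 0}
    - {"claw": -1,"travel": [0,0,0],"turn": 0}
    - {"claw": -1,"travel": [0,0,0],"turn": 0}

```text
time: 20.97
ee_pos: [0.458, -0.2411, 0.2939]
tcp_rot: [180.0, 0.1, 113.9]
wrist_force: [-1.1, 0.0, 6.1]
opening: 0.0092
```

Emit:
move_arm:
  commands:
    - {"claw": -1,"travel": [0,0,-2],"turn": 0}
    - {"claw": -1,"travel": [0,0,-3.5],"turn": 5.7}
    - {"claw": -1,"travel": [0,0,-3.5],"turn": 5.7}
    - {"claw": -1,"travel": [0,0,-3.5],"turn": 5.7}
    - {"claw": -1,"travel": [0,0,-3],"turn": 5.7}

```text
time: 21.38
ee_pos: [0.4577, -0.2408, 0.45]
tcp_rot: [180.0, -0.0, 90.8]
wrist_force: [1.2, -1.4, -2.8]
opening: 0.009
```

Run:
```python
from look import *
o=status.get_obs(); print(o['ee_pos'],o['tcp_rot'],o['opening'],o['wrist_force'])
go([.53,.1225,.425],91.1)
```

```text
[ 0.4577 -0.2408  0.45  ] [179.9968  -0.0101  90.8014] 0.008962206945198536 [ 1.1646 -1.4091 -2.7939]
turn -0.3
now x 36.22 y 7.74 z 2.50 cm
after x 36.18 y 7.93 z 2.50 cm
```

Emit:
move_arm:
  commands:
    - {"claw": -1,"travel": [2.8,2.0,0],"turn": -0.2}
    - {"claw": -1,"travel": [3.3,2.0,0],"turn": 0}
    - {"claw": -1,"travel": [3.4,2.0,0],"turn": 0}
    - {"claw": -1,"travel": [3.4,2.0,0],"turn": 0}
    - {"claw": -1,"travel": [3.9,0,0],"turn": 0}

```text
time: 21.8
ee_pos: [0.5367, -0.0699, 0.4462]
tcp_rot: [-179.9, -0.0, 91.3]
wrist_force: [1.2, 0.9, -3.7]
opening: 0.0094
```

Emit:
move_arm:
  commands:
    - {"claw": -1,"travel": [3.9,0,0],"turn": 0}
    - {"claw": -1,"travel": [3.9,0,0],"turn": 0}
    - {"claw": -1,"travel": [3.9,0,0],"turn": 0}
    - {"claw": -1,"travel": [3.9,0,1],"turn": 0}
    - {"claw": -1,"travel": [3.6,0,1.5],"turn": 0}

```text
time: 22.22
ee_pos: [0.5296, 0.1229, 0.4236]
tcp_rot: [179.9, -0.0, 91.3]
wrist_force: [1.6, -0.1, -3.7]
opening: 0.0095
```

Emit:
move_arm:
  commands:
    - {"claw": -1,"travel": [0,0,0],"turn": 0}
    - {"claw": -1,"travel": [0,0,0],"turn": 0}
    - {"claw": -1,"travel": [0,0,0],"turn": 0}

```text
time: 22.47
ee_pos: [0.5299, 0.1208, 0.4228]
tcp_rot: [-179.9, 0.0, 91.3]
wrist_force: [-0.6, -0.5, -3.2]
opening: 0.009
```

Run:
```python
from look import *
look('w17',(.57,.15),z=.2)
go([.53,.1225,.410],91.1)
```

```text
[0.5299 0.1208 0.4228] [-179.935     0.0289   91.3311] 0.008965727700867577 [-0.6008 -0.4589 -3.1506] [ 13.   5.  12.  97.  -0. 102.]
crop origin 248 108
turn 0.2
now x 0.23 y 0.00 z 1.32 cm
after x 0.23 y 0.00 z 1.32 cm
```

View pics/w17raw.png

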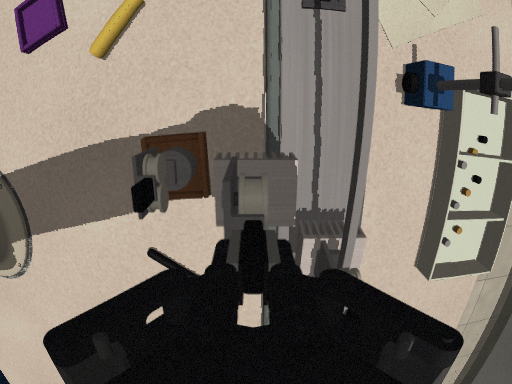

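Emit:
move_arm:
  commands:
    - {"claw": -1,"travel": [0.2,0,1.3],"turn": 0}
    - {"claw": -1,"travel": [0,0,0],"turn": 0}
    - {"claw": -1,"travel": [0,2,0],"turn": 0}
    - {"claw": -1,"travel": [0,2,0],"turn": 0}
    - {"claw": -1,"travel": [0,1.9,0],"turn": 0}

```text
time: 22.93
ee_pos: [0.5896, 0.1228, 0.4112]
tcp_rot: [179.9, -0.0, 91.2]
wrist_force: [0.1, -0.4, -3.6]
opening: 0.0088
```

Emit:
move_arm:
  commands:
    - {"claw": -1,"travel": [0,1,0],"turn": 0}
    - {"claw": -1,"travel": [0,0.7,0],"turn": 0}
    - {"claw": -1,"travel": [0,0,0],"turn": 0}
    - {"claw": -1,"travel": [0,0,0],"turn": 0}

```text
time: 23.27
ee_pos: [0.6059, 0.1238, 0.4103]
tcp_rot: [-180.0, 0.0, 91.2]
wrist_force: [-0.1, -0.2, -3.1]
opening: 0.0095
```

Run:
```python
from look import *
look('w18',(.61,.142),z=.2,w=140,h=140)
go([.6098,.1225,.410],91.1)
```

```text
[0.6059 0.1238 0.4103] [-179.9703    0.0034   91.2313] 0.00953757892795936 [-0.078  -0.1743 -3.0944] [ 12.  15.  22.  97.   0. 100.]
crop origin 189 122
turn 0.2
now x -0.15 y 0.43 z 0.06 cm
after x -0.15 y 0.43 z 0.06 cm
```

View pics/w18.png

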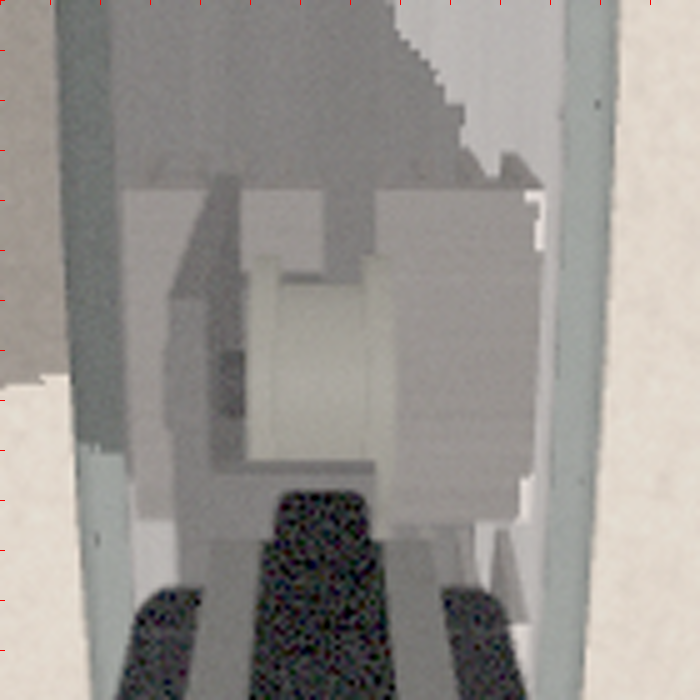

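Emit:
move_arm:
  commands:
    - {"claw": -1,"travel": [-0.1,0.42,0],"turn": 0}
    - {"claw": -1,"travel": [0,0,0.5],"turn": 0}
    - {"claw": -1,"travel": [0,0,0.4],"turn": 0}
    - {"claw": -1,"travel": [0,0,0.15],"turn": 0}
    - {"claw": -1,"travel": [0,0,0],"turn": 0}

```text
time: 23.73
ee_pos: [0.6099, 0.1235, 0.3996]
tcp_rot: [180.0, 0.0, 91.3]
wrist_force: [0.4, -2.0, -1.4]
opening: 0.0095
```

Emit:
move_arm:
  commands:
    - {"claw": -1,"travel": [0,0,0.15],"turn": 0}
    - {"claw": -1,"travel": [0,0,0],"turn": 0}

```text
time: 23.9
ee_pos: [0.6099, 0.1235, 0.3988]
tcp_rot: [180.0, -0.0, 91.3]
wrist_force: [-0.8, -0.8, 1.6]
opening: 0.0094
```

Contact on the rail; release.

Emit:
move_arm:
  commands:
    - {"claw": -0.8,"travel": [0,0,0],"turn": 0}
    - {"claw": -0.5,"travel": [0,0,0],"turn": 0}
    - {"claw": 0,"travel": [0,0,0],"turn": 0}
    - {"claw": 1,"travel": [0,0,0],"turn": 0}
    - {"claw": 1,"travel": [0,0,0],"turn": 0}

```text
time: 24.32
ee_pos: [0.6101, 0.1236, 0.3982]
tcp_rot: [-180.0, -0.0, 91.3]
wrist_force: [-0.7, 0.2, -0.9]
opening: 0.057
```

Emit:
move_arm:
  commands:
    - {"claw": 1,"travel": [0,0,0],"turn": 0}
    - {"claw": 1,"travel": [0,0,0],"turn": 0}
    - {"claw": 1,"travel": [0,0,0],"turn": 0}
    - {"claw": 1,"travel": [0,0,-3],"turn": 0}
    - {"claw": 1,"travel": [0,0,-3],"turn": 0}

```text
time: 24.73
ee_pos: [0.6099, 0.1235, 0.457]
tcp_rot: [-179.7, 0.0, 91.3]
wrist_force: [0.7, 0.0, 1.1]
opening: 0.0851
```

Run:
```python
from look import *
look('w19',(.61,.12),z=.2)
s=viewer.camera('side'); crop(s,150,130,120,120,5,'pics/s19.png')
cv2.imwrite('pics/top19.png',viewer.camera('top'))
```

```text
[0.6099 0.1235 0.457 ] [-179.7495    0.0446   91.2898] 0.08510503742243593 [0.7095 0.0007 1.1436] [ 11.  17.  30. 103.   0. 100.]
crop origin 189 136
```

View pics/s19.png

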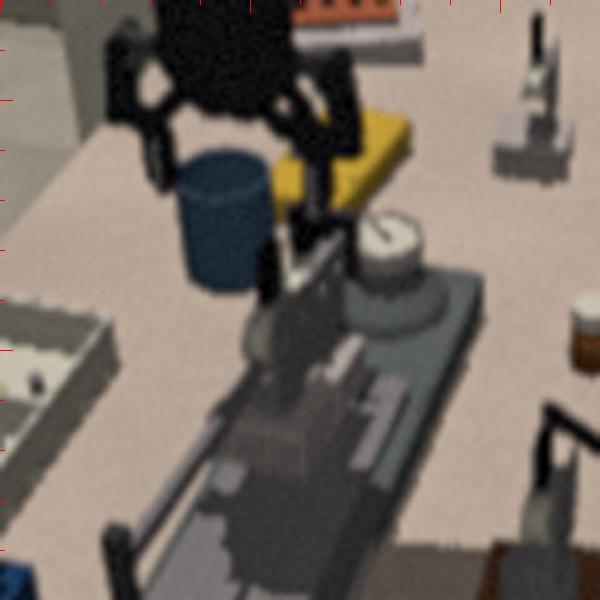

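View pics/w19raw.png

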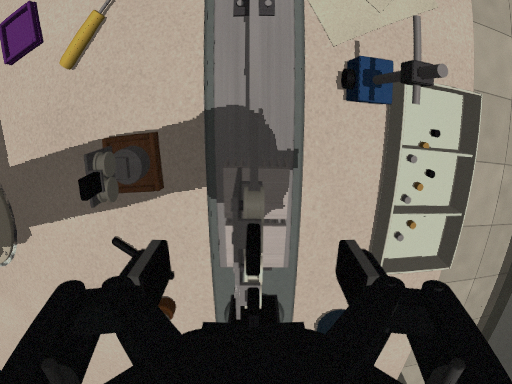

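View pics/top19.png

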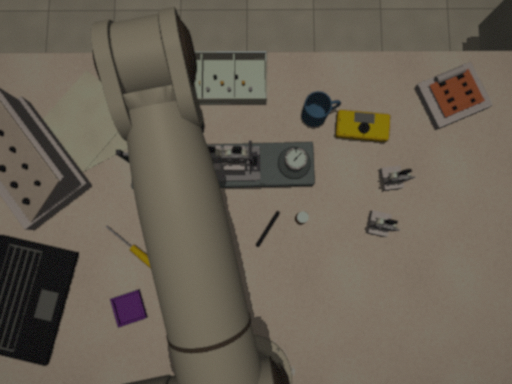

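Emit:
move_arm:
  commands:
    - {"claw": 1,"travel": [-3.8,-1.4,0],"turn": 0}
    - {"claw": 1,"travel": [-3.8,-1.4,0],"turn": 0}
    - {"claw": 1,"travel": [-3.8,-1.4,0],"turn": 0}
    - {"claw": 1,"travel": [-3.8,-1.4,0],"turn": 0}
    - {"claw": 1,"travel": [-3.8,-1.4,0],"turn": 0}

```text
time: 25.3
ee_pos: [0.5434, -0.0694, 0.4572]
tcp_rot: [-179.9, -0.0, 91.3]
wrist_force: [-0.1, -0.8, 0.6]
opening: 0.0856
```

Emit:
move_arm:
  commands:
    - {"claw": 1,"travel": [-3.8,-1.4,0],"turn": 0}
    - {"claw": 1,"travel": [-3.8,-1.4,0],"turn": 0}
    - {"claw": 1,"travel": [-3.8,-1.4,0],"turn": 0}
    - {"claw": 1,"travel": [-3.8,-1.4,0],"turn": 0}
    - {"claw": 1,"travel": [-3.8,-1.4,0],"turn": 0}

```text
time: 25.72
ee_pos: [0.4776, -0.2612, 0.4574]
tcp_rot: [-180.0, -0.0, 91.3]
wrist_force: [1.1, 0.2, 0.2]
opening: 0.0853
```

Emit:
move_arm:
  commands:
    - {"claw": 1,"travel": [-3.8,-1.4,0],"turn": 0}
    - {"claw": 1,"travel": [-3.8,-1.4,1],"turn": 0}
    - {"claw": 1,"travel": [-3.5,-0.8,1.2],"turn": 6.5}
    - {"claw": 1,"travel": [0,0,1],"turn": 6.5}
    - {"claw": 1,"travel": [0,0,0],"turn": 0}

```text
time: 26.13
ee_pos: [0.4443, -0.3731, 0.4226]
tcp_rot: [-179.7, -0.1, 77.8]
wrist_force: [-0.1, 0.3, -0.4]
opening: 0.0853
```

Run:
```python
from look import *
look('w20',(.4347,-.38))
```

```text
[ 0.4443 -0.3731  0.4226] [-179.7428   -0.1356   77.8056] 0.08533435406666871 [-0.1372  0.2646 -0.4323] [-40.  10.  18.  98.  -0.  62.]
crop origin 180 130
```

View pics/w20.png

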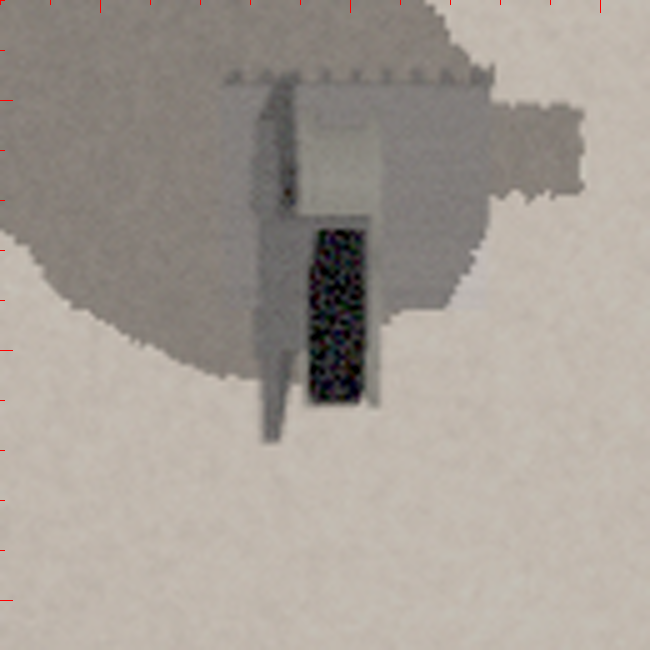

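```bash
cat >> look.py <<'E'
def tab(n,u0,v0,s,lo,hi,fins):
    p=pickle.load(open(n+'.pkl','rb'))
    P=lambda q,z:onz('wrist',u0+q[0]/s,v0+q[1]/s,z,p)[:2]
    d=P(fins[1],.0)-P(fins[0],.0); print('yaw fins',np.degrees(np.arctan2(d[1],d[0])),np.linalg.norm(d))
    a=P(lo,.115);b=P(hi,.151); d=a-b; c=(a+b)/2; print(a,b,c,np.degrees(np.arctan2(d[1],d[0])),np.linalg.norm(d))
    go([c[0],c[1],.293])
E
python3 - <<'E'
from look import *
tab('w20',180,130,5,(340,230),(335,403),[(230,78),(490,76)])
E
```

```text
yaw fins -11.713362103555143 0.06925359168979134
[ 0.4399 -0.3653] [ 0.435 -0.387] [ 0.4374 -0.3762] 77.24046474375074 0.022216124584376443
now x -0.57 y -0.63 z 13.12 cm
after x -0.57 y -0.63 z 13.12 cm
```

Emit:
move_arm:
  commands:
    - {"claw": 1,"travel": [-0.5,-0.6,3],"turn": 0}
    - {"claw": 1,"travel": [0,0,4],"turn": 0}
    - {"claw": 1,"travel": [0,0,3.5],"turn": 0}
    - {"claw": 1,"travel": [0,0,2.3],"turn": 0}
    - {"claw": 1,"travel": [0,0,0],"turn": 0}
  squeeze: 50

```text
time: 26.6
ee_pos: [0.438, -0.3731, 0.2935]
tcp_rot: [-179.6, -0.2, 78.6]
wrist_force: [-1.1, 0.6, -0.6]
opening: 0.0859
```

Emit:
move_arm:
  commands:
    - {"claw": 1,"travel": [0,0,0],"turn": 0}
    - {"claw": 1,"travel": [0,0,0],"turn": 0}

```text
time: 26.77
ee_pos: [0.439, -0.3745, 0.3008]
tcp_rot: [179.9, 0.1, 78.4]
wrist_force: [0.3, 0.3, 0.0]
opening: 0.0853
```

Emit:
move_arm:
  commands:
    - {"claw": 0.5,"travel": [-0.15,-0.1,0.6],"turn": 0}
    - {"claw": 0,"travel": [0,0,0],"turn": 0}
    - {"claw": -0.5,"travel": [0,0,0],"turn": 0}
    - {"claw": -1,"travel": [0,0,0],"turn": 0}
    - {"claw": -1,"travel": [0,0,0],"turn": 0}

```text
time: 27.18
ee_pos: [0.4371, -0.3763, 0.2927]
tcp_rot: [180.0, 0.0, 78.3]
wrist_force: [0.1, 0.3, -0.2]
opening: 0.0254
```

Emit:
move_arm:
  commands:
    - {"claw": -1,"travel": [0,0,0],"turn": 0}
    - {"claw": -1,"travel": [0,0,0],"turn": 0}
    - {"claw": -1,"travel": [0,0,0],"turn": 0}
    - {"claw": -1,"travel": [0,0,0],"turn": 0}

```text
time: 27.52
ee_pos: [0.4371, -0.3763, 0.2926]
tcp_rot: [180.0, 0.0, 78.3]
wrist_force: [-0.2, 0.0, 2.8]
opening: 0.0095
```

Emit:
move_arm:
  commands:
    - {"claw": -1,"travel": [0,0,-2],"turn": 0}
    - {"claw": -1,"travel": [0,0,-3.5],"turn": 0}
    - {"claw": -1,"travel": [0,0,-3.5],"turn": -4.3}
    - {"claw": -1,"travel": [0,0,-3.5],"turn": -4.3}
    - {"claw": -1,"travel": [0,0,-3.2],"turn": -4.2}

```text
time: 27.93
ee_pos: [0.4368, -0.376, 0.4508]
tcp_rot: [-180.0, -0.0, 91.3]
wrist_force: [0.5, -0.4, -2.5]
opening: 0.0092
```

Run:
```python
from look import *
o=status.get_obs(); print(o['ee_pos'],o['tcp_rot'],o['opening'],o['wrist_force'])
go([.53,.187,.425],91.1)
```

```text
[ 0.4368 -0.376   0.4508] [-179.9836   -0.0197   91.3052] 0.009193417882236985 [ 0.5354 -0.4131 -2.4527]
turn 0.2
now x 56.07 y 10.60 z 2.58 cm
after x 56.11 y 10.40 z 2.58 cm
```

Emit:
move_arm:
  commands:
    - {"claw": -1,"travel": [2.8,1.5,0],"turn": 0.2}
    - {"claw": -1,"travel": [3.6,1.5,0],"turn": 0}
    - {"claw": -1,"travel": [3.7,1.5,0],"turn": 0}
    - {"claw": -1,"travel": [3.7,1.5,0],"turn": 0}
    - {"claw": -1,"travel": [3.7,1.5,0],"turn": 0}

```text
time: 28.35
ee_pos: [0.5095, -0.1984, 0.4487]
tcp_rot: [-179.9, -0.0, 90.9]
wrist_force: [0.6, -1.5, -2.5]
opening: 0.0091
```

Emit:
move_arm:
  commands:
    - {"claw": -1,"travel": [3.7,1.5,0],"turn": 0}
    - {"claw": -1,"travel": [3.7,1.4,0],"turn": 0}
    - {"claw": -1,"travel": [4,0,0],"turn": 0}
    - {"claw": -1,"travel": [4,0,0],"turn": 0}
    - {"claw": -1,"travel": [4,0,0],"turn": 0}

```text
time: 28.77
ee_pos: [0.535, -0.0037, 0.4485]
tcp_rot: [-179.9, -0.0, 90.9]
wrist_force: [1.1, -0.2, -1.9]
opening: 0.0091
```

Emit:
move_arm:
  commands:
    - {"claw": -1,"travel": [4,0,0],"turn": 0}
    - {"claw": -1,"travel": [4,0,0.5],"turn": 0}
    - {"claw": -1,"travel": [4,0,1],"turn": 0}
    - {"claw": -1,"travel": [4,0,1],"turn": 0}
    - {"claw": -1,"travel": [3,0,0],"turn": 0}

```text
time: 29.18
ee_pos: [0.5316, 0.1872, 0.4216]
tcp_rot: [-179.8, 0.0, 91.0]
wrist_force: [0.9, -0.2, -2.6]
opening: 0.0091
```

Emit:
move_arm:
  commands:
    - {"claw": -1,"travel": [0,0,0],"turn": 0}
    - {"claw": -1,"travel": [0,0,0],"turn": 0}
    - {"claw": -1,"travel": [0,0,0],"turn": 0}

```text
time: 29.43
ee_pos: [0.5322, 0.1843, 0.4239]
tcp_rot: [-179.9, 0.0, 90.9]
wrist_force: [0.2, 0.5, -2.1]
opening: 0.0093
```

Run:
```python
from look import *
look('w21',(.6,.13),z=.2,w=130,h=130)
go([.53,.187,.416],91.1)
```

```text
[0.5322 0.1843 0.4239] [-179.9486    0.0364   90.92  ] 0.009324452665720942 [ 0.1661  0.5389 -2.1291] [ 19.   7.  15.  98.  -0. 108.]
crop origin 272 211
turn -0.2
now x 0.33 y -0.23 z 0.81 cm
after x 0.33 y -0.22 z 0.81 cm
```

View pics/w21.png

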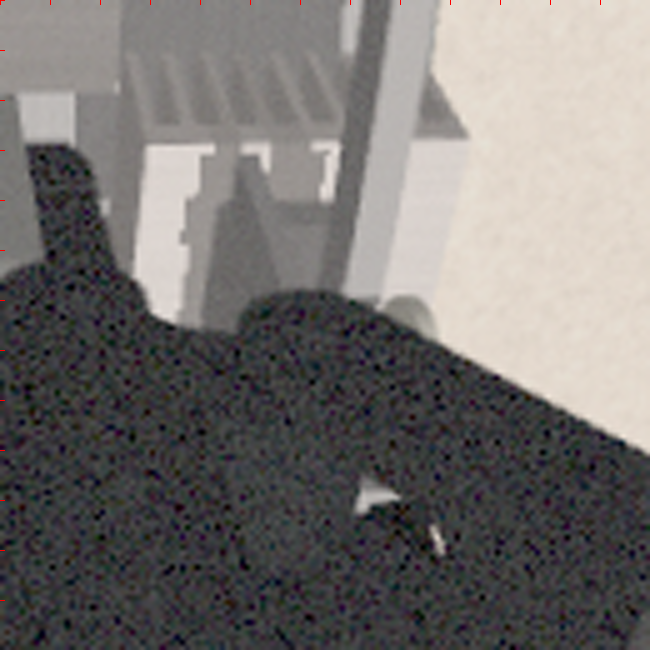

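View pics/w21raw.png

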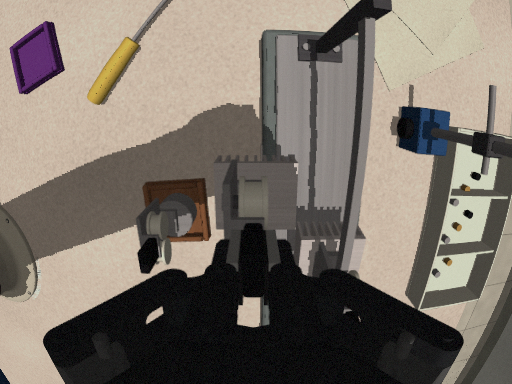

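Run:
```python
from look import *
p=pickle.load(open('w21.pkl','rb'))
for dy in (0,.01,.02): print(dy,proj('wrist',[.61,.138+dy,.1056+dy*.12],p),proj('wrist',[.578,.138+dy,.1056+dy*.12],p))
p=pickle.load(open('w17.pkl','rb'))
for dy in (0,.01,.02): print(dy,proj('wrist',[.611,.138-.0645+dy,.098+dy*.12],p))
print(status.get_obs()['time'])
```

```text
0 [324.9556 222.4989] [295.6336 222.4346]
0.01 [326.126 214.178] [296.4095 214.0036]
0.02 [327.289  205.6112] [297.1834 205.3166]
0 [326.1792 221.5651]
0.01 [327.3992 213.4113]
0.02 [328.613  205.0239]
29.4833
```

Run:
```python
from look import *
a=cv2.imread('pics/w17raw.png')[190:260,270:390];b=cv2.imread('pics/w21raw.png')[190:260,270:390]
f=lambda i:(255*(cv2.resize(i,None,fx=4,fy=4)/255.)**.5).astype(np.uint8)
cv2.imwrite('pics/cmp.png',np.vstack([f(a),f(b)]))
```

```text
(no output)
```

View pics/cmp.png

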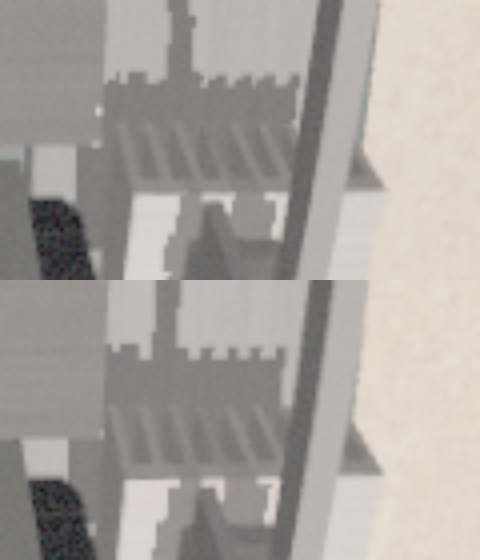

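Emit:
move_arm:
  commands:
    - {"claw": -1,"travel": [0.3,0,0.8],"turn": -0.2}
    - {"claw": -1,"travel": [0,0,0],"turn": 0}
    - {"claw": -1,"travel": [0,2,0],"turn": 0}
    - {"claw": -1,"travel": [0,1.9,0],"turn": 0}
    - {"claw": -1,"travel": [0,1.9,0],"turn": 0}

```text
time: 29.9
ee_pos: [0.5908, 0.1877, 0.4163]
tcp_rot: [180.0, -0.0, 91.0]
wrist_force: [0.7, -0.1, -3.2]
opening: 0.0093
```

Emit:
move_arm:
  commands:
    - {"claw": -1,"travel": [0,1,0],"turn": 0}
    - {"claw": -1,"travel": [0,0.6,0],"turn": 0}
    - {"claw": -1,"travel": [0,0,0],"turn": 0}
    - {"claw": -1,"travel": [0,0,0],"turn": 0}

```text
time: 30.23
ee_pos: [0.6061, 0.1883, 0.416]
tcp_rot: [-180.0, 0.0, 91.0]
wrist_force: [-0.3, -1.0, -2.8]
opening: 0.0091
```

Run:
```python
from look import *
look('w22',(.61,.207),z=.2,w=120,h=120)
go([.6085,.187,.416],91.1)
```

```text
[0.6061 0.1883 0.416 ] [-179.957     0.0096   91.0483] 0.00910649431698437 [-0.3336 -0.981  -2.7806] [ 17.  18.  26.  98.   0. 106.]
crop origin 199 129
turn -0.0
now x -0.15 y 0.27 z 0.03 cm
after x -0.15 y 0.27 z 0.03 cm
```

View pics/w22.png

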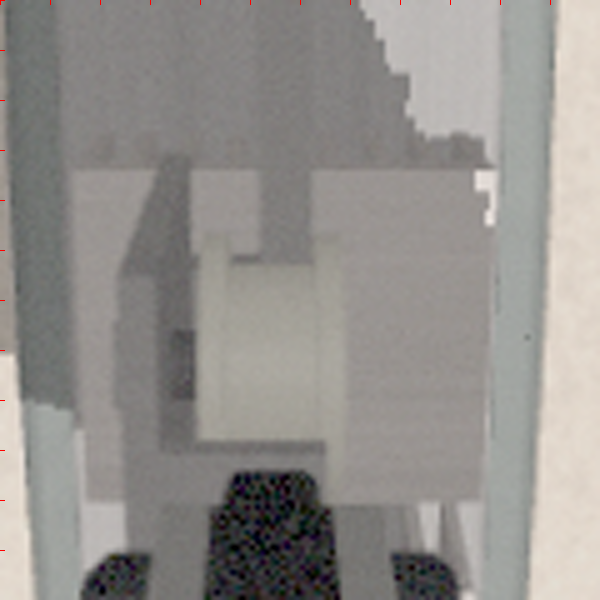

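Emit:
move_arm:
  commands:
    - {"claw": -1,"travel": [-0.1,0.2,0],"turn": 0}
    - {"claw": -1,"travel": [0,0,0.5],"turn": 0}
    - {"claw": -1,"travel": [0,0,0.4],"turn": 0}
    - {"claw": -1,"travel": [0,0,0.15],"turn": 0}
    - {"claw": -1,"travel": [0,0,0],"turn": 0}

```text
time: 30.7
ee_pos: [0.608, 0.1878, 0.4055]
tcp_rot: [-180.0, 0.0, 91.1]
wrist_force: [-0.6, -1.1, -2.0]
opening: 0.0094
```

Emit:
move_arm:
  commands:
    - {"claw": -1,"travel": [0,0,0.15],"turn": 0}
    - {"claw": -1,"travel": [0,0,0],"turn": 0}

```text
time: 30.87
ee_pos: [0.608, 0.1878, 0.4047]
tcp_rot: [180.0, -0.0, 91.1]
wrist_force: [-1.5, -0.2, 2.3]
opening: 0.0091
```

Emit:
move_arm:
  commands:
    - {"claw": -0.8,"travel": [0,0,0],"turn": 0}
    - {"claw": -0.5,"travel": [0,0,0],"turn": 0}
    - {"claw": 0,"travel": [0,0,0],"turn": 0}
    - {"claw": 1,"travel": [0,0,0],"turn": 0}
    - {"claw": 1,"travel": [0,0,0],"turn": 0}

```text
time: 31.28
ee_pos: [0.6083, 0.1879, 0.4042]
tcp_rot: [-180.0, 0.0, 91.1]
wrist_force: [0.4, -0.7, -0.0]
opening: 0.057
```

Emit:
move_arm:
  commands:
    - {"claw": 1,"travel": [0,0,0],"turn": 0}
    - {"claw": 1,"travel": [0,0,0],"turn": 0}
    - {"claw": 1,"travel": [0,0,0],"turn": 0}
    - {"claw": 1,"travel": [0,0,-3],"turn": 0}
    - {"claw": 1,"travel": [0,0,-2.5],"turn": 0}

```text
time: 31.7
ee_pos: [0.6079, 0.1877, 0.4587]
tcp_rot: [-179.8, 0.1, 91.1]
wrist_force: [0.9, 1.0, 1.0]
opening: 0.0854
```

Run:
```python
from look import *
look('w23',(.61,.17),z=.2)
t=viewer.camera('top'); cv2.imwrite('pics/top23.png',t); crop(t,300,140,120,100,5,'pics/t23.png')
```

```text
[0.6079 0.1877 0.4587] [-179.8153    0.0534   91.088 ] 0.08542537139559496 [0.8682 1.0404 0.9878] [ 17.  20.  34. 104.  -0. 106.]
crop origin 190 152
```

View pics/w23raw.png

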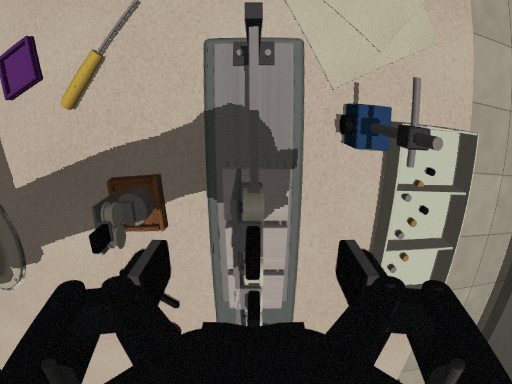

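View pics/t23.png

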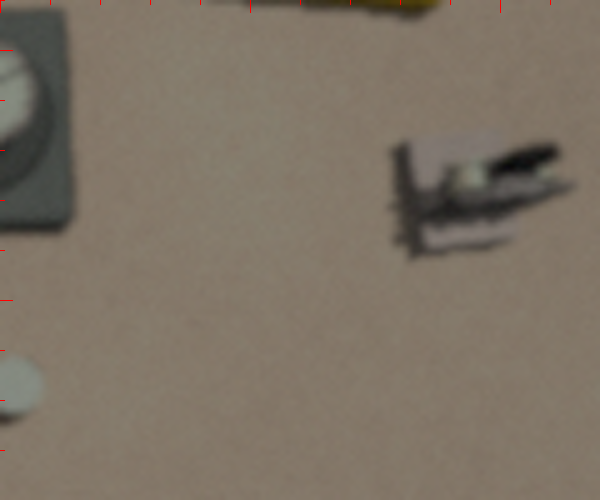

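Emit:
move_arm:
  commands:
    - {"claw": 1,"travel": [-3.5,-0.3,0],"turn": 0}
    - {"claw": 1,"travel": [-4,-0.3,0],"turn": 0}
    - {"claw": 1,"travel": [-4,-0.3,0],"turn": 0}
    - {"claw": 1,"travel": [-4,-0.3,0],"turn": 0}
    - {"claw": 1,"travel": [-4,-0.3,0],"turn": 0}

```text
time: 32.22
ee_pos: [0.5965, -0.009, 0.4589]
tcp_rot: [-180.0, -0.0, 91.1]
wrist_force: [0.2, -0.2, -0.3]
opening: 0.0852
```

Emit:
move_arm:
  commands:
    - {"claw": 1,"travel": [-4,-0.4,0],"turn": 0}
    - {"claw": 1,"travel": [-4,-0.4,0],"turn": 0}
    - {"claw": 1,"travel": [-4,-0.4,0],"turn": 0}
    - {"claw": 1,"travel": [-4,-0.4,0],"turn": 0}
    - {"claw": 1,"travel": [-4,-0.4,0],"turn": 0}

```text
time: 32.63
ee_pos: [0.5801, -0.2097, 0.4591]
tcp_rot: [180.0, -0.0, 91.1]
wrist_force: [1.0, 0.4, 0.5]
opening: 0.0852
```

Emit:
move_arm:
  commands:
    - {"claw": 1,"travel": [-4,-0.4,0],"turn": 0}
    - {"claw": 1,"travel": [-4,-0.4,0.5],"turn": 0}
    - {"claw": 1,"travel": [-4,-0.4,1],"turn": 0}
    - {"claw": 1,"travel": [-4,-0.4,1],"turn": -3}
    - {"claw": 1,"travel": [-3,-0.4,1],"turn": -3}

```text
time: 33.05
ee_pos: [0.565, -0.4013, 0.4231]
tcp_rot: [-180.0, 0.0, 97.1]
wrist_force: [0.5, -0.1, 0.7]
opening: 0.0853
```

Emit:
move_arm:
  commands:
    - {"claw": 1,"travel": [0,0,0],"turn": 0}
    - {"claw": 1,"travel": [0,0,0],"turn": 0}
    - {"claw": 1,"travel": [0,0,0],"turn": 0}

```text
time: 33.3
ee_pos: [0.5659, -0.3981, 0.424]
tcp_rot: [-180.0, -0.0, 97.0]
wrist_force: [0.1, 0.8, -0.1]
opening: 0.0853
```

Run:
```python
from look import *
look('w24',(.567,-.4195),w=150,h=130)
```

```text
[ 0.5659 -0.3981  0.424 ] [-179.9847   -0.0373   97.0402] 0.08528982326555119 [ 0.0708  0.7638 -0.1214] [-35.  27.  40. 102.   0.  48.]
crop origin 176 142
```

View pics/w24.png

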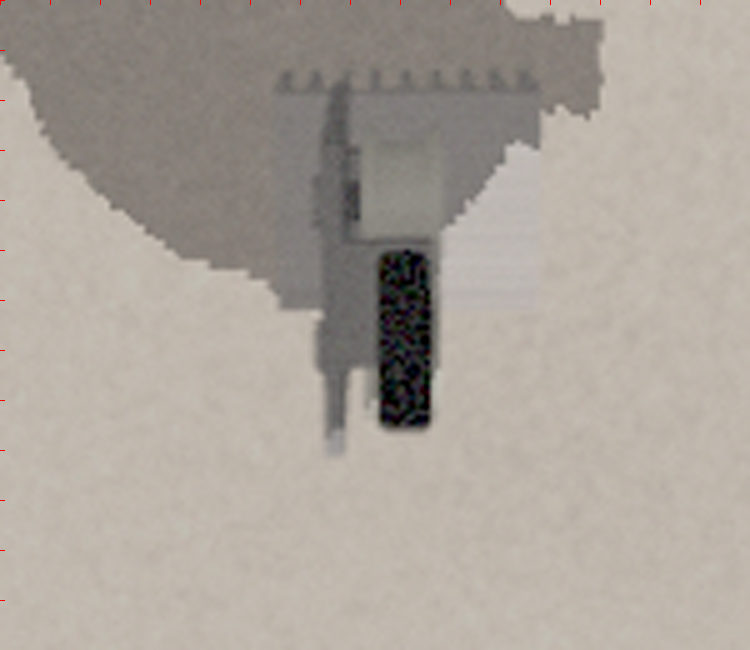

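Clean view, tab well aligned.

Run:
```python
from look import *
tab('w24',176,142,5,(404,252),(406,428),[(285,82),(530,82)])
```

```text
yaw fins 7.122323238813034 0.06604862824499842
[ 0.5712 -0.4084] [ 0.5739 -0.4302] [ 0.5725 -0.4193] 97.07486182392346 0.02195241455285415
now x -2.24 y 0.37 z 13.17 cm
after x -2.24 y 0.37 z 13.17 cm
```

Emit:
move_arm:
  commands:
    - {"claw": 1,"travel": [-2.2,0.4,2],"turn": 0}
    - {"claw": 1,"travel": [0,0,3],"turn": 0}
    - {"claw": 1,"travel": [0,0,3],"turn": 0}
    - {"claw": 1,"travel": [0,0,3],"turn": 0}
    - {"claw": 1,"travel": [0,0,1.5],"turn": 0}
  squeeze: 50

```text
time: 33.77
ee_pos: [0.5728, -0.4178, 0.296]
tcp_rot: [-179.9, -0.1, 97.2]
wrist_force: [-1.2, 0.8, -0.2]
opening: 0.0854
```

Emit:
move_arm:
  commands:
    - {"claw": 1,"travel": [0,0,0],"turn": 0}
    - {"claw": 1,"travel": [0,0,0],"turn": 0}
    - {"claw": 1,"travel": [0,0,0],"turn": 0}

```text
time: 34.02
ee_pos: [0.5731, -0.4189, 0.3019]
tcp_rot: [179.9, 0.1, 97.1]
wrist_force: [0.2, 0.1, 0.6]
opening: 0.0858
```

Run:
```python
from look import *
go([.5725,-.4193,.293])
```

```text
now x -0.03 y -0.07 z 0.89 cm
after x -0.03 y -0.07 z 0.89 cm
```

Emit:
move_arm:
  commands:
    - {"claw": 0.5,"travel": [0,0,0.8],"turn": 0}
    - {"claw": 0,"travel": [0,0,0],"turn": 0}
    - {"claw": -0.5,"travel": [0,0,0],"turn": 0}
    - {"claw": -1,"travel": [0,0,0],"turn": 0}
    - {"claw": -1,"travel": [0,0,0],"turn": 0}

```text
time: 34.43
ee_pos: [0.5726, -0.4197, 0.2917]
tcp_rot: [180.0, 0.0, 97.1]
wrist_force: [-0.8, 0.3, -0.0]
opening: 0.0254
```

Emit:
move_arm:
  commands:
    - {"claw": -1,"travel": [0,0,0],"turn": 0}
    - {"claw": -1,"travel": [0,0,0],"turn": 0}
    - {"claw": -1,"travel": [0,0,0],"turn": 0}
    - {"claw": -1,"travel": [0,0,0],"turn": 0}

```text
time: 34.77
ee_pos: [0.5725, -0.4197, 0.2915]
tcp_rot: [-180.0, 0.0, 97.1]
wrist_force: [-1.9, 1.0, 1.8]
opening: 0.0093
```

Emit:
move_arm:
  commands:
    - {"claw": -1,"travel": [0,0,-2],"turn": 0}
    - {"claw": -1,"travel": [0,0,-3.5],"turn": 0}
    - {"claw": -1,"travel": [0,0,-3.5],"turn": 0}
    - {"claw": -1,"travel": [0,0,-3.5],"turn": 3}
    - {"claw": -1,"travel": [0,0,-3.2],"turn": 3}

```text
time: 35.18
ee_pos: [0.5722, -0.4193, 0.45]
tcp_rot: [180.0, 0.0, 91.0]
wrist_force: [1.4, -0.7, -2.8]
opening: 0.0095
```

Run:
```python
from look import *
o=status.get_obs(); print(o['ee_pos'],o['tcp_rot'],o['opening'],o['wrist_force'])
go([.53,.2515,.43],91.1)
```

```text
[ 0.5722 -0.4193  0.45  ] [179.9842   0.0002  90.965 ] 0.009545626778758703 [ 1.4059 -0.713  -2.7796]
turn -0.1
now x 67.14 y -3.09 z 2.00 cm
after x 67.15 y -2.94 z 2.00 cm
```

Emit:
move_arm:
  commands:
    - {"claw": -1,"travel": [2.8,-0.5,0],"turn": 0}
    - {"claw": -1,"travel": [3.6,-0.8,0],"turn": 0}
    - {"claw": -1,"travel": [3.9,-0.8,0],"turn": 0}
    - {"claw": -1,"travel": [3.9,-0.6,0],"turn": 0}
    - {"claw": -1,"travel": [3.9,-0.4,0],"turn": 0}

```text
time: 35.6
ee_pos: [0.5374, -0.2378, 0.4476]
tcp_rot: [-180.0, -0.0, 91.0]
wrist_force: [1.5, 0.5, -3.2]
opening: 0.0095
```

Emit:
move_arm:
  commands:
    - {"claw": -1,"travel": [4,0,0],"turn": 0}
    - {"claw": -1,"travel": [4,0,0],"turn": 0}
    - {"claw": -1,"travel": [4,0,0],"turn": 0}
    - {"claw": -1,"travel": [4,0,0],"turn": 0}
    - {"claw": -1,"travel": [4,0,0],"turn": 0}

```text
time: 36.02
ee_pos: [0.5338, -0.0374, 0.448]
tcp_rot: [-180.0, -0.0, 91.1]
wrist_force: [0.9, 0.3, -3.6]
opening: 0.0091
```

Emit:
move_arm:
  commands:
    - {"claw": -1,"travel": [4,0,0],"turn": 0}
    - {"claw": -1,"travel": [4,0,0],"turn": 0}
    - {"claw": -1,"travel": [4,0,0],"turn": 0}
    - {"claw": -1,"travel": [4,0,0],"turn": 0}
    - {"claw": -1,"travel": [4,0,0.5],"turn": 0}

```text
time: 36.43
ee_pos: [0.53, 0.1627, 0.4438]
tcp_rot: [179.9, -0.0, 91.1]
wrist_force: [0.9, -0.5, -2.5]
opening: 0.0092
```

Run:
```python
from look import *
o=status.get_obs(); print(o['ee_pos'],o['tcp_rot'],o['opening'],o['wrist_force'])
go([.53,.2515,.43],91.1)
```

```text
[0.53   0.1627 0.4438] [179.9444  -0.0232  91.0932] 0.009219936631547677 [ 0.8718 -0.5258 -2.4766]
turn -0.0
now x 8.88 y 0.17 z 1.38 cm
after x 8.88 y 0.17 z 1.38 cm
```

Emit:
move_arm:
  commands:
    - {"claw": -1,"travel": [4,0.1,0.5],"turn": 0}
    - {"claw": -1,"travel": [3.5,0.1,0.5],"turn": 0}
    - {"claw": -1,"travel": [1.5,0,0.4],"turn": 0}
    - {"claw": -1,"travel": [0,0,0],"turn": 0}
    - {"claw": -1,"travel": [0,0,0],"turn": 0}

```text
time: 36.85
ee_pos: [0.5307, 0.2513, 0.4284]
tcp_rot: [-179.9, 0.1, 91.2]
wrist_force: [0.5, -0.2, -3.6]
opening: 0.0094
```

Run:
```python
from look import *
look('w25',(.6,.195),z=.15,w=130,h=110)
p=pickle.load(open('w25.pkl','rb'))
for dy in (0,.01): print(dy,proj('wrist',[.609,.138+.0645+dy,.1056+.008+dy*.12],p))
go([.53,.2515,.422],91.1)
```

```text
[0.5307 0.2513 0.4284] [-179.9133    0.0588   91.1846] 0.009365780478362203 [ 0.5016 -0.2267 -3.5842] [ 25.  11.  19.  99.  -0. 114.]
crop origin 259 193
0 [325.837  226.0874]
0.01 [327.0865 217.7657]
turn 0.0
now x 0.11 y -0.08 z 0.70 cm
after x 0.11 y -0.08 z 0.70 cm
```

View pics/w25.png

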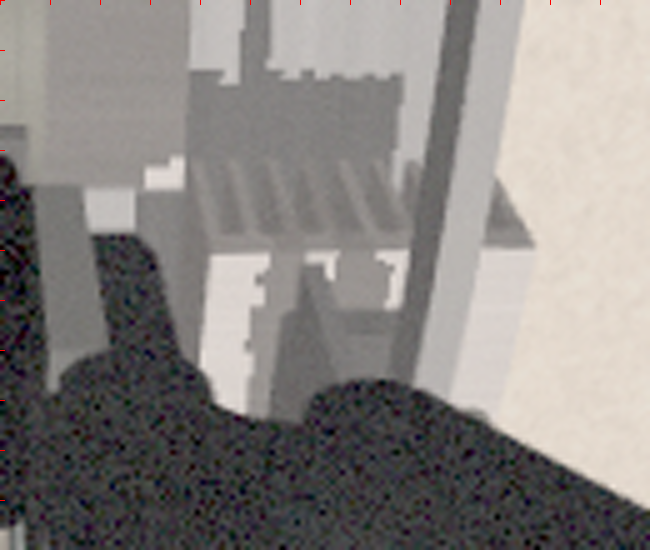

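View pics/w25raw.png

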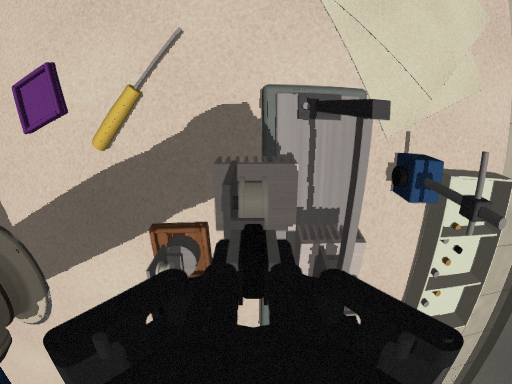

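Emit:
move_arm:
  commands:
    - {"claw": -1,"travel": [0,0,0.7],"turn": 0}
    - {"claw": -1,"travel": [0,0,0],"turn": 0}
    - {"claw": -1,"travel": [0,2,0],"turn": 0}
    - {"claw": -1,"travel": [0,1.9,0],"turn": 0}
    - {"claw": -1,"travel": [0,1.9,0],"turn": 0}

```text
time: 37.32
ee_pos: [0.5895, 0.2506, 0.4227]
tcp_rot: [180.0, -0.0, 91.0]
wrist_force: [0.9, 1.0, -3.1]
opening: 0.0092
```

Emit:
move_arm:
  commands:
    - {"claw": -1,"travel": [0,1,0],"turn": 0}
    - {"claw": -1,"travel": [0,0.6,0],"turn": 0}
    - {"claw": -1,"travel": [0,0,0],"turn": 0}
    - {"claw": -1,"travel": [0,0,0],"turn": 0}

```text
time: 37.65
ee_pos: [0.6048, 0.2515, 0.4222]
tcp_rot: [-180.0, 0.0, 91.0]
wrist_force: [0.3, 0.5, -2.5]
opening: 0.0096
```

Run:
```python
from look import *
look('w26',(.61,.272),z=.21,w=120,h=120)
go([.607,.2515,.422],91.1)
```

```text
[0.6048 0.2515 0.4222] [-179.9686    0.0069   91.0378] 0.009564649273271511 [ 0.3375  0.471  -2.4698] [ 23.  21.  31. 100.   0. 112.]
crop origin 201 128
turn -0.0
now x -0.03 y 0.26 z 0.04 cm
after x -0.03 y 0.26 z 0.04 cm
```

View pics/w26.png

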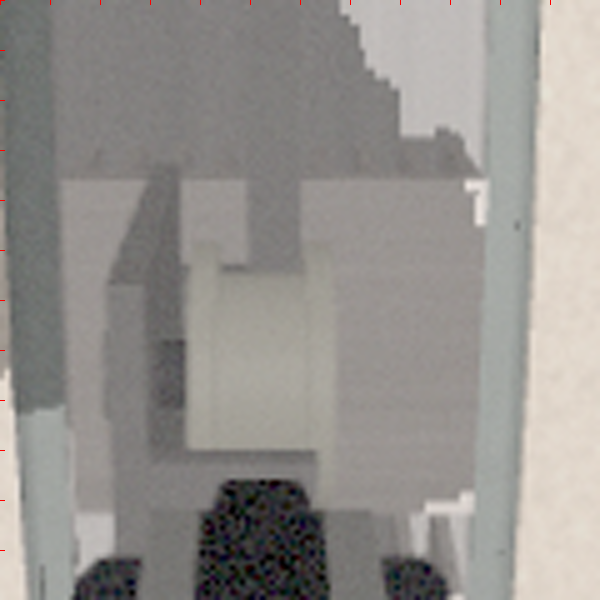

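Emit:
move_arm:
  commands:
    - {"claw": -1,"travel": [0,0.18,0],"turn": 0}
    - {"claw": -1,"travel": [0,0,0.5],"turn": 0}
    - {"claw": -1,"travel": [0,0,0.4],"turn": 0}
    - {"claw": -1,"travel": [0,0,0.15],"turn": 0}
    - {"claw": -1,"travel": [0,0,0],"turn": 0}

```text
time: 38.12
ee_pos: [0.6064, 0.2522, 0.4115]
tcp_rot: [-180.0, 0.0, 91.1]
wrist_force: [-0.3, 0.2, -1.9]
opening: 0.0094
```

Emit:
move_arm:
  commands:
    - {"claw": -1,"travel": [0,0,0.15],"turn": 0}
    - {"claw": -1,"travel": [0,0,0],"turn": 0}

```text
time: 38.28
ee_pos: [0.6064, 0.2521, 0.4107]
tcp_rot: [180.0, -0.0, 91.1]
wrist_force: [-1.4, -0.3, 2.1]
opening: 0.0093
```

Emit:
move_arm:
  commands:
    - {"claw": -0.8,"travel": [0,0,0],"turn": 0}
    - {"claw": -0.5,"travel": [0,0,0],"turn": 0}
    - {"claw": 0,"travel": [0,0,0],"turn": 0}
    - {"claw": 1,"travel": [0,0,0],"turn": 0}
    - {"claw": 1,"travel": [0,0,0],"turn": 0}

```text
time: 38.7
ee_pos: [0.6067, 0.2522, 0.4102]
tcp_rot: [180.0, 0.0, 91.1]
wrist_force: [0.9, 0.6, -0.5]
opening: 0.0572
```

Emit:
move_arm:
  commands:
    - {"claw": 1,"travel": [0,0,0],"turn": 0}
    - {"claw": 1,"travel": [0,0,0],"turn": 0}
    - {"claw": 1,"travel": [0,0,0],"turn": 0}
    - {"claw": 1,"travel": [0,0,-3],"turn": 0}
    - {"claw": 1,"travel": [0,0,-2.5],"turn": 0}

```text
time: 39.12
ee_pos: [0.6063, 0.2521, 0.4646]
tcp_rot: [-179.8, 0.1, 91.1]
wrist_force: [0.0, 0.4, 1.2]
opening: 0.0855
```

Emit:
move_arm:
  commands:
    - {"claw": 1,"travel": [0,-4,0],"turn": 0}
    - {"claw": 1,"travel": [0,-4,0],"turn": 0}
    - {"claw": 1,"travel": [0,-4,0],"turn": 0}
    - {"claw": 1,"travel": [0,-4,0],"turn": 0}
    - {"claw": 1,"travel": [0,-4,0],"turn": 0}

```text
time: 39.53
ee_pos: [0.4049, 0.248, 0.465]
tcp_rot: [180.0, -0.0, 91.1]
wrist_force: [-0.5, 1.3, 1.0]
opening: 0.0859
```

Emit:
move_arm:
  commands:
    - {"claw": 1,"travel": [4,0,0],"turn": 0}
    - {"claw": 1,"travel": [4,0,0],"turn": 0}
    - {"claw": 1,"travel": [4,0,0],"turn": 0}
    - {"claw": 1,"travel": [4,0,0],"turn": 0}
    - {"claw": 1,"travel": [0,0,0],"turn": 0}

```text
time: 39.95
ee_pos: [0.4031, 0.4138, 0.4626]
tcp_rot: [-179.9, 0.0, 91.3]
wrist_force: [1.3, 0.4, -1.1]
opening: 0.0851
```

Run:
```python
from look import *
t=viewer.camera('top'); cv2.imwrite('pics/top27.png',t); crop(t,120,130,200,110,4,'pics/t27.png')
s=viewer.camera('side'); cv2.imwrite('pics/s27raw.png',s); crop(s,150,120,140,150,4,'pics/s27.png')
```

```text
(no output)
```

View pics/t27.png

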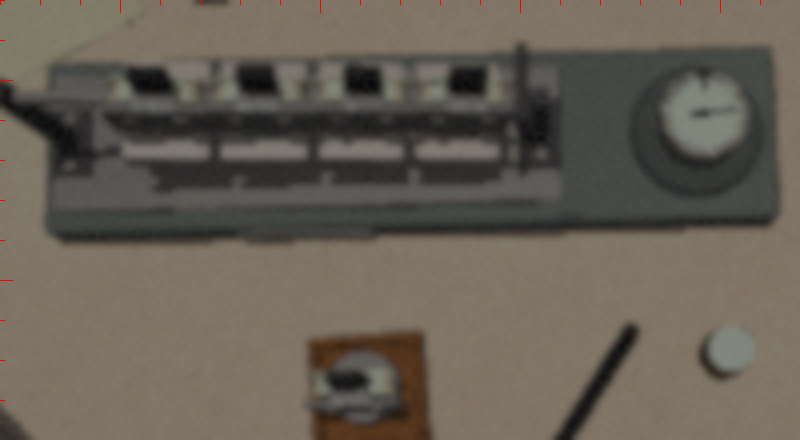

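View pics/s27.png

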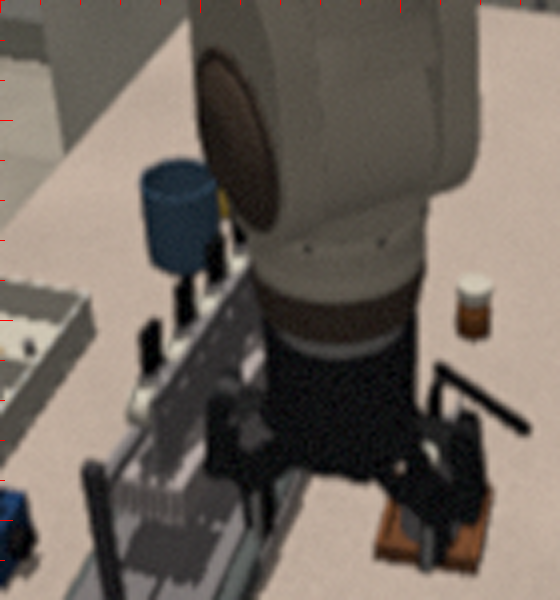

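Run:
```python
from look import *
a=viewer.camera('top')
for i in range(40): b=viewer.camera('top')
d=cv2.absdiff(cv2.GaussianBlur(a,(5,5),0),cv2.GaussianBlur(b,(5,5),0))[130:200,120:330]; print('max change',d.max(),status.get_obs()['time'])
W=lambda x,y,z:onz('top',120+x/4,130+y/4,z)[:2]
h=W(703,115,.11);z=W(703,72,.11);print(np.degrees(np.arctan2(*(z-h)[::-1])))
print([W(x,80,.25)[1] for x in (147,255,362,467)])
```

```text
max change 6 42.1
-0.7489953792400887
[np.float64(0.22193764991157092), np.float64(0.15602035659433774), np.float64(0.09080655467217855), np.float64(0.026901640740401155)]
```

Run:
```python
from dial import *
import pickle
p=pickle.load(open('w8.pkl','rb'))
q=lambda X,Y:((270+X/3)/1.5,(280+Y/3)/1.5)
W=lambda X,Y:onz('wrist',*q(X,Y),.11,p)[:2]
h=W(331,407); a=lambda v:np.degrees(np.arctan2(v[1],v[0]))
print('shaft',a(W(370,330)-h),a(h-W(297,472)),'shaft-tail',a(W(370,330)-W(297,472)),'base',a(W(407,262)-h),'diam',a(W(452,185)-h),a(W(440,200)-h))
# opposite thin ticks: tick at 180deg from zero & 90deg
for t in [(238,568),(95,312),(558,325),(107,466),(540,477)]: print(t,a(W(*t)-h))
```

```text
shaft 1.9096265631772567 1.51458861337176 shaft-tail 1.721518642722433 base 1.0631328223880507 diam 0.06336121161705105 0.8421302100603569
(238, 568) 179.5935119517322
(95, 312) 89.88143190078328
(558, 325) -42.72215681771076
(107, 466) 133.4781623241384
(540, 477) -88.27868701519508
```

Run:
```python
from workcell import bot,status
print(bot.job_done(), status.get_obs()['time'])
```

```text
the job is handed in; nothing more can be done
the job is handed in; nothing more can be done
```

The job is handed in, at about 42 s of the 210 s allowed.

**What I did**
- I lifted the check weight off the rail and stood it in the brown wooden tray. The purple tray was the look-alike.
- With the rail empty I turned the bezel about 67° clockwise until the zero mark lay on the pointer, then let go.
- I hung all four sinks on the rail one after another. One of them had been knocked about 1 cm aside, so I found it again before gripping it.

**Last checks**
- **Weight:** it stood upright in its tray in the side view, and the top view after the last sink shows it still there.
- **Zero:** with the rail empty, the mark and pointer agreed to about 1°. My individual readings scattered by 1–2°, so I cannot claim better than that. I did not touch the bezel afterwards.
- **Row:** in the top view the four tabs stand 64–66 mm apart. The first is where the check weight's tab was when it hung at the stop, and nothing moved over 2 s.
- **Robot and other things:** the arm was retracted and touching nothing. I did not touch the mug, screwdriver, jar, marker, magnetic base or multimeter.

No check failed.

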